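Square up the scanner tray and load the cherry tomatoes

TASK

The tray was left crooked on the scanner's sliding stage: push it flush against the fence strip, then take the engineer's square and check it, gently pressing the stock against the fence and the blade against the tray's pull-bar end so both touch without a gap for a second. Lay the square back flat on the bench, and with the stage still fully out tip all the tomatoes from the cups into the tray and leave every cup empty and upright on the blue mat. Then push the stage fully in under the hood, with the tray still flush on the fence, and leave the other things on the bench where they are.

Things in the scene. Friction and masses are not known exactly. Their poses are not given: they have to be found in the camera images.
- tray: open stainless tray, 120 (its x) by 190 (its y) by 32 mm high, walls and floor 4 mm, about 0.6 kg, standing loose on the scanner's stage; origin under its centre, z up. It starts clear of the fence and usually crooked
- fence (a point): steel strip 8 mm high, 12 mm thick, on the stage's side far from the robot; origin on the stage's top at the foot of its front face (toward the robot; the tray's long side must touch it). x points into the strip, y along it to the pull bar, z up. Face: y = -125 to +215 mm. Stage's plate: x = -170 to +30, y = -130 to +245 mm, top 35 mm above the bench
- stage (a joint): the scanner's sliding stage (plate with fence, pull bar and tray on it): 0 = fully out, 0.20 m = fully in under the hood; it slides along the fence's -y direction and needs about 10 N to move (it stays where it is left)
- pull_bar (a point): middle of the top of the black pull bar at the stage's outer end: a bar 120 mm long along the fence's x, 14 mm thick, 18 mm high, top 60 mm above the stage's plate, open beneath between two posts 100 mm apart
- scanner: white scanner fixed to the bench: low bed under the stage, and a hood whose open slot faces the stage; axes as the fence's; origin on the bench, 70 mm in front of the fence's face, level in y with the fence's origin while the stage is out. Hood: y = -140 to -440 mm, x = -150 to +150 mm, 185 mm high; slot 260 mm wide, open to 105 mm above the bench
- square: steel engineer's square lying flat, 0.2 kg. Origin at the outer corner (heel) on the underside; x along the dark stock (x 0 to 75, y 0 to 16, z 0 to 28 mm), y along the bright blade (x 0 to 18, y 0 to 100, z 12.5 to 15.5 mm), z up. At the check its outer edges touch: the stock lies along the fence pointing to the pull bar, the blade along the tray's end
- mat: blue mat fixed on the bench, 210 (its x) by 290 (its y) by 4 mm thick, origin under its centre
- cup1: open clear sample cup on the mat, 72 mm high, 62 mm across at the foot and 69 mm at the rim, wall 4 mm, floor 5 mm, 50 g, holding whichever of the cherry tomatoes tom1 to tom3 are there, or empty; origin under its centre, z up
- cup2: open clear sample cup on the mat, 72 mm high, 62 mm across at the foot and 69 mm at the rim, wall 4 mm, floor 5 mm, 50 g, holding whichever of the cherry tomatoes tom4 to tom6 are there, or empty; origin under its centre, z up
- cup3: open clear sample cup on the mat, 72 mm high, 62 mm across at the foot and 69 mm at the rim, wall 4 mm, floor 5 mm, 50 g, holding whichever of the cherry tomatoes tom7 to tom9 are there, or empty; origin under its centre, z up
- tom1: cherry tomato, a 25 mm ball of 10 g, origin at its centre; starts on the floor of cup1 or is absent
- tom2: cherry tomato, a 25 mm ball of 10 g, origin at its centre; starts on the floor of cup1 or is absent
- tom3: cherry tomato, a 25 mm ball of 10 g, origin at its centre; starts on the floor of cup1 or is absent
- tom4: cherry tomato, a 25 mm ball of 10 g, origin at its centre; starts on the floor of cup2 or is absent
- tom5: cherry tomato, a 25 mm ball of 10 g, origin at its centre; starts on the floor of cup2 or is absent
- tom6: cherry tomato, a 25 mm ball of 10 g, origin at its centre; starts on the floor of cup2 or is absent
- tom7: cherry tomato, a 25 mm ball of 10 g, origin at its centre; starts on the floor of cup3 or is absent
- tom8: cherry tomato, a 25 mm ball of 10 g, origin at its centre; starts on the floor of cup3 or is absent
- tom9: cherry tomato, a 25 mm ball of 10 g, origin at its centre; starts on the floor of cup3 or is absent
- jar: bystander: closed white jar, 52 mm across, 62 mm high
- wash_bottle: bystander: wash bottle, 64 mm across, 200 mm high
- box_a: bystander: lidded sample box 108 x 108 x 67 mm
- marker: bystander: black marker pen, 120 mm long, 12 mm thick, lying on the bench

How it is judged:
On the way, in this order (a step that is already met when the one before it is completed fails the run):
1. the tray stands flush against the fence, stage out (x of tray in the frame of fence between -0.0622 and -0.0585 m and angle between the x axis of tray and the x axis of fence, either way round below 0.02 rad and y of tray in the frame of fence between -0.09 and 0.09 m and z of tray in the frame of fence between -0.003 and 0.003 m and value of joint stage below 0.01 m), for 0.3 s.
2. the square is pressed into the corner, stock on the fence and blade on the tray's pull-bar end, both touching, for half a second (all of step 1 and contact force between square and stage_c0 above 0.5 N and contact force between square and tray above 0.5 N and x of square in the frame of fence between -0.003 and 0.002 m and y of square in the frame of tray between 0.0925 and 0.0985 m and angle between the x axis of square and the y axis of fence, either way round below 0.03 rad and angle between the x axis of square and the y axis of tray, either way round below 0.03 rad and angle between square's own z axis and vertical below 0.08 rad), for 0.5 s.
3. the square is back flat on the bench, all tomatoes are in the tray and the cups stand upright on the mat, stage still out (height (world z) of square below 0.01 m and angle between each of square, cup1, cup2, cup3's own z axis and vertical below 0.1 rad and linear speed of each of square, cup1, cup2, cup3 below 0.03 m/s and x of tom1 in the frame of tray between -0.057 and 0.057 m and y of tom1 in the frame of tray between -0.092 and 0.092 m and z of tom1 in the frame of tray between 0.005 and 0.045 m and x of tom2 in the frame of tray between -0.057 and 0.057 m and y of tom2 in the frame of tray between -0.092 and 0.092 m and z of tom2 in the frame of tray between 0.005 and 0.045 m and x of tom3 in the frame of tray between -0.057 and 0.057 m and y of tom3 in the frame of tray between -0.092 and 0.092 m and z of tom3 in the frame of tray between 0.005 and 0.045 m and x of tom4 in the frame of tray between -0.057 and 0.057 m and y of tom4 in the frame of tray between -0.092 and 0.092 m and z of tom4 in the frame of tray between 0.005 and 0.045 m and x of tom5 in the frame of tray between -0.057 and 0.057 m and y of tom5 in the frame of tray between -0.092 and 0.092 m and z of tom5 in the frame of tray between 0.005 and 0.045 m and x of tom6 in the frame of tray between -0.057 and 0.057 m and y of tom6 in the frame of tray between -0.092 and 0.092 m and z of tom6 in the frame of tray between 0.005 and 0.045 m and x of tom7 in the frame of tray between -0.057 and 0.057 m and y of tom7 in the frame of tray between -0.092 and 0.092 m and z of tom7 in the frame of tray between 0.005 and 0.045 m and x of tom8 in the frame of tray between -0.057 and 0.057 m and y of tom8 in the frame of tray between -0.092 and 0.092 m and z of tom8 in the frame of tray between 0.005 and 0.045 m and x of tom9 in the frame of tray between -0.057 and 0.057 m and y of tom9 in the frame of tray between -0.092 and 0.092 m and z of tom9 in the frame of tray between 0.005 and 0.045 m and x of cup1 in the frame of mat between -0.105 and 0.105 m and y of cup1 in the frame of mat between -0.145 and 0.145 m and height (world z) of each of cup1, cup2, cup3 below 0.012 m and x of cup2 in the frame of mat between -0.105 and 0.105 m and y of cup2 in the frame of mat between -0.145 and 0.145 m and x of cup3 in the frame of mat between -0.105 and 0.105 m and y of cup3 in the frame of mat between -0.145 and 0.145 m and value of joint stage below 0.02 m), for 0.2 s.
At the end, for the whole second after the job is handed in: stage within 8 mm of fully in; tray flush on the fence (face within 2 mm, 0.02 rad, on the stage with its middle within 90 mm of the fence's origin); all tomatoes in the tray; every cup upright on the mat; the square flat on the bench (value of joint stage above 0.192 m and x of tray in the frame of fence between -0.0622 and -0.0585 m and angle between the x axis of tray and the x axis of fence, either way round below 0.02 rad and y of tray in the frame of fence between -0.09 and 0.09 m and z of tray in the frame of fence between -0.003 and 0.003 m and x of tom1 in the frame of tray between -0.057 and 0.057 m and y of tom1 in the frame of tray between -0.092 and 0.092 m and z of tom1 in the frame of tray between 0.005 and 0.045 m and x of tom2 in the frame of tray between -0.057 and 0.057 m and y of tom2 in the frame of tray between -0.092 and 0.092 m and z of tom2 in the frame of tray between 0.005 and 0.045 m and x of tom3 in the frame of tray between -0.057 and 0.057 m and y of tom3 in the frame of tray between -0.092 and 0.092 m and z of tom3 in the frame of tray between 0.005 and 0.045 m and x of tom4 in the frame of tray between -0.057 and 0.057 m and y of tom4 in the frame of tray between -0.092 and 0.092 m and z of tom4 in the frame of tray between 0.005 and 0.045 m and x of tom5 in the frame of tray between -0.057 and 0.057 m and y of tom5 in the frame of tray between -0.092 and 0.092 m and z of tom5 in the frame of tray between 0.005 and 0.045 m and x of tom6 in the frame of tray between -0.057 and 0.057 m and y of tom6 in the frame of tray between -0.092 and 0.092 m and z of tom6 in the frame of tray between 0.005 and 0.045 m and x of tom7 in the frame of tray between -0.057 and 0.057 m and y of tom7 in the frame of tray between -0.092 and 0.092 m and z of tom7 in the frame of tray between 0.005 and 0.045 m and x of tom8 in the frame of tray between -0.057 and 0.057 m and y of tom8 in the frame of tray between -0.092 and 0.092 m and z of tom8 in the frame of tray between 0.005 and 0.045 m and x of tom9 in the frame of tray between -0.057 and 0.057 m and y of tom9 in the frame of tray between -0.092 and 0.092 m and z of tom9 in the frame of tray between 0.005 and 0.045 m and angle between each of cup1, cup2, cup3, square's own z axis and vertical below 0.1 rad and x of cup1 in the frame of mat between -0.105 and 0.105 m and y of cup1 in the frame of mat between -0.145 and 0.145 m and height (world z) of each of cup1, cup2, cup3 below 0.012 m and linear speed of each of cup1, cup2, cup3, square below 0.03 m/s and x of cup2 in the frame of mat between -0.105 and 0.105 m and y of cup2 in the frame of mat between -0.145 and 0.145 m and x of cup3 in the frame of mat between -0.105 and 0.105 m and y of cup3 in the frame of mat between -0.145 and 0.145 m and height (world z) of square below 0.01 m); the robot touches nothing.
It fails at once if a bystander is moved more than 3 cm or tipped over (distance of any of box_a, jar, wash_bottle, marker from where it was at the start of the episode above 0.03 m or angle between any of box_a, jar, wash_bottle's own z axis and vertical above 0.5 rad).
It fails at once if the square is pressed harder than 40 N (contact force between square and stage_c0 above 40 N or contact force between square and tray above 40 N).
Of tom1, tom2, tom3, tom4, tom5, tom6, tom7, tom8, tom9 only 4 to 7 are there at a start; the rules pass over those that are not, and their reading is None.
At some moment in a run one of square, tray may be knocked a few centimetres aside while the robot is not near it.
It also fails if it takes over 210 s, if anything falls off the work surface, if the arm or the gripper's body presses on something with over 40 N, if the wrist force passes 120 N, or if a joint passes its speed limit or range.

ROBOT

A 6-joint arm with a two-finger parallel gripper is mounted at the origin on the work surface. World frame = base frame: x ahead of the robot, y to its left, z up, the work surface at z = 0. Lengths are in m, angles in rad, forces in N, time in s.
With the tool pointing down it reaches from about 0.35 to 0.775 m from the base axis. Payload 7.3 kg.
Tool frame: the origin (TCP) lies between the finger pads; the fingertips stand 17 mm ahead of it and the grasp point (between the pads) lies 2 mm behind it; z points along the fingers, y is the line along which they close (so a half turn about z gives the same grasp; the last joint's range is limited). The gripper opens to 92 mm and grips with 3 to 60 N. Pads are 19 mm wide; open, the fingers measure 130 mm over their backs; the gripper's body (75 mm by 190 mm) begins 47 mm behind the grasp point.
Start: joints at [-1.451, 0.342, 1.524, -0, 1.275, -0.146], TCP at [0.138, -0.507, 0.244] pointing down, gripper open.
Joint ranges: [-2.53, 2.53], [-0.77, 2.02], [0.04, 2.7], [-1, 4.14], [0.28, 2.66], [-3.11, 3.11]. Speed limits (rad/s): [2.57, 2.57, 3.14, 3.14, 3.14, 3.14].

INTERFACE

Orientations are given as [roll, pitch, yaw] about the fixed x, y, z axes, in that order (R = Rz(yaw) Ry(pitch) Rx(roll)).
In Python, from cell import robot, optics gives the robot as it stands.
- The arm moves only by the tool play_rows, never from a script. Its argument "rows" is a list of rows, each a list of 7 numbers: the shift along the tool's x, y, z in cm, then the turn, a rotation vector about the tool's x, y, z in rad, then the opening, from 0 (shut) to 1 (fully open). In form: [[tx, ty, tz, wx, wy, wz, grip], ...]. A call has 1 to 20 rows; each row is the pose to reach, as a shift and turn from the pose commanded when the call began, along the tool's axes at that moment; what a row does not reach only later rows make up. A row lasts 1/10 s, in which the tool goes at most 50 mm and 8.59 degrees, less where a joint would pass 70% of its speed; a pose out of reach is approached as far as the arm can. A call with a gripper value outside its range is refused whole. The fingers move at their own pace and stop on an object; "squeeze" is the grip in N (left out, the last holds). Time passes only in rows, so rows that repeat a pose let the fingers close. It gives the time, the measured TCP pose, the force, the opening and the grip force at its end, in the units of the state.
- robot.observe(): the state, without advancing time (a new reading comes with each control period).
- optics.read_camera(name): name is "side" or "top"; returns (picture, depth): 420x560x3 uint8, red, green, blue; 420x560 float32, m along the optical axis (not along the pixel's ray), 0 where there is no reading.
- optics.camera_model(name): a dict with "fx", "fy", "cx", "cy" (pixels), "origin" and "rotation" of the camera in the world. Camera axes: x right, y up, looking along -z (the intrinsics and any distortion apply to the point x, -y, -z); pixel columns grow to the right and rows downward; lengths in m; the calibration is good to about 2 mm. A picture is of the moment at which its call begins. camera_model takes no time and is no camera call.
- robot.hand_in(): hands the job in; it is judged then, once.
The state is a dict: "time": time; "qpos": joint angles; "qvel": joint speeds; "joint_efforts": joint torques, N m; "tool_pos": TCP position; "tool_rot": TCP orientation; "contact_force": force on the tool from outside, world axes, zero at the start; "torque": the same for the moment, N m; "opening": finger opening in m; "grip_force": force on a finger pad.
Only numpy, scipy, OpenCV 4.12 (cv2) and the standard library are available. Lean on these libraries where they do the work, as an engineer would, in place of code of your own. Each camera call takes 0.05 s, during which the arm holds its last target. There are 200 camera calls.

## Working session

There is one attempt and no reset: what is moved stays moved. The work goes in short steps, Python scripts to look and compute and a tool call to move; the robot and the scene stay as the last step left them, time stands still between calls to the robot, and variables do not carry over. Pictures are saved under pics/ and viewed, at most 14 in all, crops included, and the job is handed in when it is done.

Besides the shell and the picture viewer there is one more tool, called as name(argument=value, ...), one argument or row to a line, values as JSON. play_rows: Moves the arm, as the interface text tells. Its arguments: {"type":"object","properties":{"rows":{"type":"array"},"squeeze":{"type":"number"}},"required":["rows"]}

```bash
ls; mkdir -p pics
cat > h.py <<'E'
import numpy as np, cv2
from cell import robot, optics
def snap(n):
    p,d=optics.read_camera(n); np.savez('%s.npz'%n,p=p,d=d); return p,d
def load(n):
    z=np.load('%s.npz'%n); return z['p'],z['d']
def world(n,d,u=None,v=None):
    m=optics.camera_model(n)
    if u is None: v,u=np.mgrid[:420,:560]; 
    u=np.asarray(u);v=np.asarray(v); z=d[v.astype(int),u.astype(int)]
    c=np.stack([(u-m['cx'])/m['fx']*z,-(v-m['cy'])/m['fy']*z,-z],-1)
    return c@np.array(m['rotation']).T+np.array(m['origin'])
def planepix(n,u,v,h):
    m=optics.camera_model(n); c=np.array([(u-m['cx'])/m['fx'],-(v-m['cy'])/m['fy'],-1.])
    r=np.array(m['rotation'])@c; o=np.array(m['origin']); return o+r*(h-o[2])/r[2]
def save(p,name,box=None,s=1):
    if box: p=p[box[1]:box[3],box[0]:box[2]]
    p=cv2.resize(p,None,fx=s,fy=s,interpolation=cv2.INTER_CUBIC)
    cv2.imwrite('pics/'+name,p[:,:,::-1])
E
python3 - <<'E'
from h import *
for n in('top','side'):
    p,d=snap(n); save(p,n+'0.png',s=1.4); m=optics.camera_model(n); print(m)
print(robot.observe())
E
```

```text
pics
{'fx': 493.4541492585855, 'fy': 493.4541492585855, 'cx': 276.52530160552953, 'cy': 199.2014452272861, 'origin': array([0.30375085, 0.03786895, 1.46113938]), 'rotation': array([ 0.16754754, -0.00226123, -1.58020494])}
{'fx': 501.7668003065511, 'fy': 501.7668003065511, 'cx': 272.8693565568853, 'cy': 208.07134873918224, 'origin': array([ 0.36412669, -0.78500162,  0.86497801]), 'rotation': array([ 0.84307937,  0.01456984, -0.24056594])}
{'time': 0.1, 'qpos': array([-1.45103231e+00,  3.42647408e-01,  1.52488933e+00,  3.25972936e-05,
        1.27541717e+00, -1.45968639e-01]), 'qvel': array([ 0.00099733, -0.00269944, -0.00236759, -0.0001082 ,  0.00135212,
       -0.00073038]), 'joint_efforts': array([ 1.85605873e-03, -4.32003736e+01, -2.44696552e+01,  7.19701289e-02,
        5.26245323e-02, -3.89645811e-05]), 'tool_pos': array([ 0.13788027, -0.50622932,  0.2431286 ]), 'tool_rot': array([-3.14025041e+00, -2.28837238e-04,  2.65722994e-01]), 'contact_force': array([0.55523021, 0.6262481 , 0.57154209]), 'torque': array([-0.04420939, -0.00691977, -0.03754038]), 'grip_force': 0.0, 'opening': 0.09163187529211242}
```

```bash
sed -i 's/np.array(m\[.rotation.\])/Rt.from_euler("xyz",m["rotation"]).as_matrix()/; s/^import numpy as np, cv2/&\nfrom scipy.spatial.transform import Rotation as Rt/' h.py
python3 - <<'E'
from h import *
for n in('top','side'):
    p,d=load(n); w=world(n,d); print(n,(d==0).mean(),np.median(w[...,2][d>0]))
    np.save(n+'w.npy',w)
E
```

```text
top 0.004136904761904762 0.001234161053256022
side 0.0039880952380952385 0.0061902580313089595
```

View pics/top0.png

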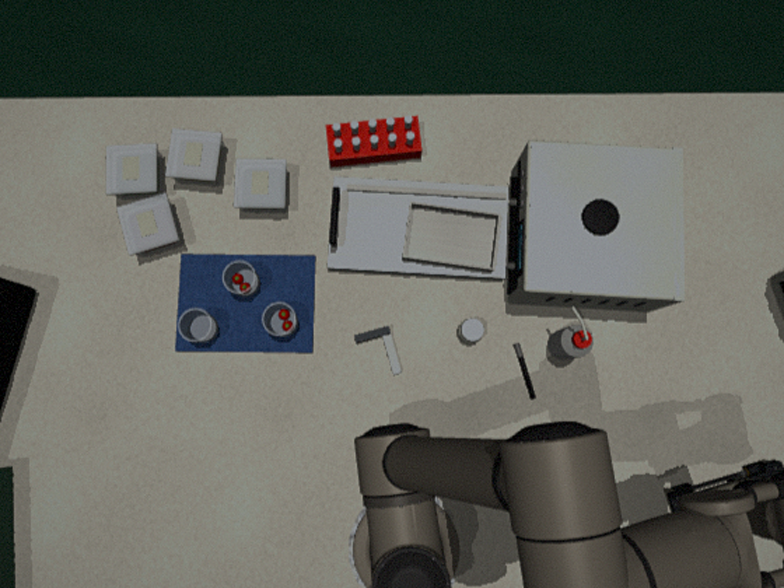

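View pics/side0.png

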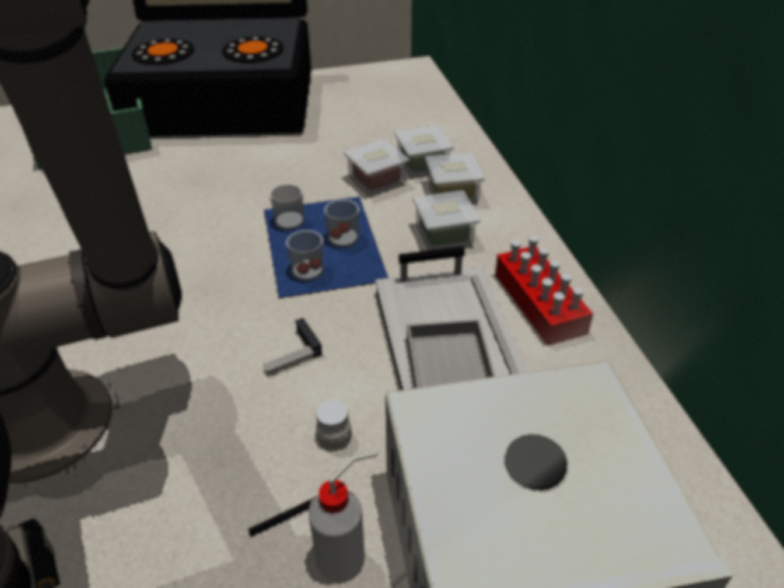

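Run:
```python
from h import *
p,d=load('top')
save(p,'c1.png',(225,120,375,215),5.3); save(p,'c2.png',(120,175,300,275),4.4)
```

```text
(no output)
```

View pics/c1.png

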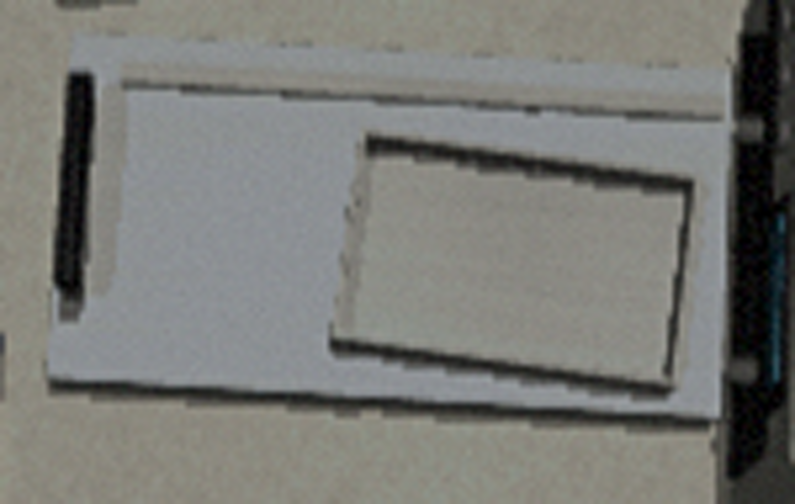

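View pics/c2.png

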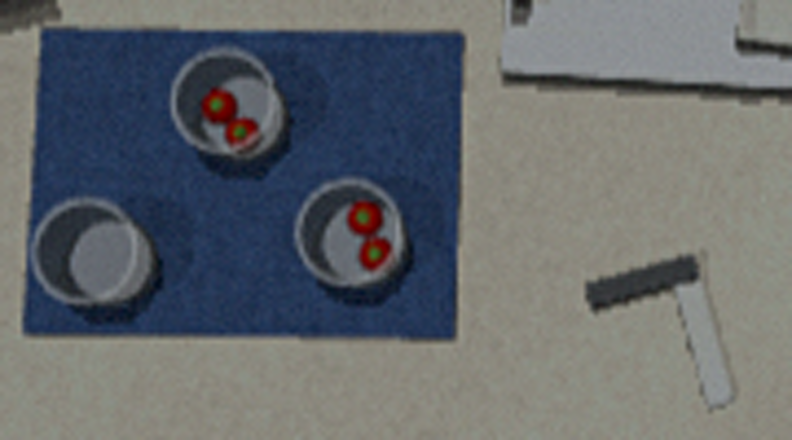

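Run:
```python
from h import *
def c1(u,v,h): return planepix('top',225+u/5.3-.5+.09,120+v/5.3-.5+.09,h)
def c2(u,v,h): return planepix('top',120+u/4.4-.4,175+v/4.4-.4,h)
np.set_printoptions(precision=4,suppress=True)
print('face',c1(122,86,.035),c1(720,120,.035))
print('plate',[c1(*a,.035)[:2] for a in((75,37),(48,382),(718,418),(732,68))])
print('bar',[c1(*a,.095)[:2] for a in((82,72),(68,297))])
print('tray',[c1(*a,.067)[:2] for a in((366,133),(695,180),(670,392),(331,350))])
print('square',[c2(*a,.028)[:2] for a in((585,285),(692,255),(699,278),(592,312))],[c2(*a,.015)[:2] for a in((706,250),(735,398),(712,408))])
print('mat',[c2(*a,.004)[:2] for a in((40,30),(464,34),(456,340),(24,333))])
print('rims',[c2(*a,.076)[:2] for a in((224,102),(350,234),(86,252))])
w=np.load('topw.npy'); p,d=load('top')
for nm,(u,v) in dict(plate=(260,160),traych=(325,170),fence=(300,137),bench=(200,270),mat=(140,190),stock=(266,240),blade=(279,255),jar=(337,235)).items(): print(nm,w[v,u])
# depth-based rim / tray fits
z=w[...,2]; 
for nm,lo,hi,box in (('tray',.058,.075,(285,140,362,200)),('fence',.039,.047,(245,130,362,145)),('plate',.03,.038,(230,120,362,205))):
    m=np.zeros(z.shape,bool); b=box; m[b[1]:b[3],b[0]:b[2]]=1; m&=(z>lo)&(z<hi); q=w[m][:,:2].astype(np.float32); r=cv2.minAreaRect(q*1000); print(nm,m.sum(),r, cv2.boxPoints(r).round(1).tolist())
m=np.zeros(z.shape,bool); m[170:255,120:230]=1; m&=(z>.06)&(z<.085)
n,l=cv2.connectedComponents(m.astype(np.uint8))
for i in range(1,n):
    q=w[l==i]; 
    if len(q)>15: print('cup',len(q),cv2.minEnclosingCircle((q[:,:2]*1000).astype(np.float32)),q[:,2].mean())
```

```text
face [0.7383 0.1172 0.035 ] [ 0.7154 -0.2202  0.035 ]
plate [array([0.7673, 0.1438]), array([0.5685, 0.1581]), array([ 0.5449, -0.2127]), array([ 0.7458, -0.2282])]
bar [array([0.7281, 0.1355]), array([0.6034, 0.1426])]
tray [array([ 0.7005, -0.019 ]), array([ 0.6722, -0.1994]), array([ 0.554 , -0.1816]), array([0.5789, 0.0018])]
square [array([0.4284, 0.1031]), array([0.4476, 0.0323]), array([0.4323, 0.0278]), array([0.4105, 0.0985])] [array([0.4522, 0.0228]), array([0.3539, 0.0047]), array([0.3475, 0.02  ])]
mat [array([0.6085, 0.4769]), array([0.6031, 0.1868]), array([0.3945, 0.1905]), array([0.4018, 0.4792])]
rims [array([0.5448, 0.3343]), array([0.4583, 0.2514]), array([0.4482, 0.4199])]
plate [0.6621 0.0802 0.0406]
traych [ 0.6301 -0.1114  0.0404]
fence [ 0.7304 -0.0392  0.0444]
bench [ 0.3424  0.2586 -0.0004]
mat [0.5817 0.4417 0.0048]
stock [0.4263 0.0641 0.0271]
blade [0.3833 0.0266 0.0127]
jar [ 0.4355 -0.1381  0.0639]
tray 385 ((630.555908203125, -100.54939270019531), (190.4929656982422, 122.86425018310547), 80.964111328125) [[554.9000244140625, -185.0], [676.2999877929688
[... 244 characters left out ...]
99389648438], [752.0, -221.3000030517578], [755.0, 124.69999694824219], [711.0999755859375, 125.0999984741211]]
plate 4266 ((657.3880004882812, -34.14848327636719), (374.8852844238281, 202.23760986328125), 86.11228942871094) [[543.7999877929688, -214.3000030517578], [745.5999755859375, -228.0], [771.0, 146.0], [569.2000122070312, 159.6999969482422]]
cup 28 ((624.035400390625, 475.141357421875), 11.98728084564209) 0.0671190316389181
cup 162 ((544.8178100585938, 334.9320983886719), 34.52351760864258) 0.07277533832299293
cup 150 ((458.8445739746094, 252.74026489257812), 34.3752555847168) 0.07314391322530359
cup 169 ((448.1281433105469, 420.49395751953125), 34.71778106689453) 0.07289890725443594
```

```bash
cat >> h.py <<'E'
np.set_printoptions(precision=4,suppress=True)
O=np.array([.7233,-.0962]); XF=np.array([.9977,-.0678]); YF=np.array([.0678,.9977]); FY=-.0679
def F(x,y): return O+x*XF+y*YF
def toF(p): d=np.array(p[:2])-O; return np.array([d@XF,d@YF])
def go(p,z,yaw,rpy=None):
    """shift (cm) and rotvec in current tool axes to reach tool-down pose at p,z,yaw"""
    s=robot.observe(); R=Rt.from_euler('xyz',s['tool_rot']); T=Rt.from_euler('xyz',rpy if rpy is not None else [np.pi,0,yaw])
    sh=R.inv().apply(np.array([p[0],p[1],z])-s['tool_pos'])*100; print('shift',sh.round(2),'turn',(R.inv()*T).as_rotvec().round(3),'n>=',max(np.linalg.norm(sh)/5,(R.inv()*T).magnitude()/.15).round(1))
def st():
    s=robot.observe(); print(s['time'],s['tool_pos'],s['tool_rot'],'F',s['contact_force'],'q',s['qpos'],'op',s['opening'],s['grip_force'])
E
python3 - <<'E'
from h import *
go([.138,-.507],.40,FY); go(F(-.185,0),.40,FY); go(F(-.185,0),.06,FY)
E
```

```text
shift [ -0.01   0.06 -15.69] turn [-0.001 -0.     0.334] n>= 3.1
shift [ 49.78 -30.27 -15.64] turn [-0.001 -0.     0.334] n>= 12.1
shift [ 49.77 -30.22  18.36] turn [-0.001 -0.     0.334] n>= 12.2
```

play_rows(
  rows=[
    [0, 0, -15.6, 0, 0, 0, 1],
    [0, 0, -15.6, 0, 0, 0, 1],
    [0, 0, -15.6, 0, 0, 0, 1],
    [0, 0, -15.6, 0, 0, 0, 1],
    [10, -6, -15.6, 0, 0, 0.15, 1],
    [20, -12, -15.6, 0, 0, 0.3, 1],
    [49.8, -30.2, -15.6, 0, 0, 0.334, 1],
    [49.8, -30.2, -15.6, 0, 0, 0.334, 1],
    [49.8, -30.2, -15.6, 0, 0, 0.334, 1],
    [49.8, -30.2, -15.6, 0, 0, 0.334, 1],
    [49.8, -30.2, -15.6, 0, 0, 0.334, 1],
    [49.8, -30.2, -15.6, 0, 0, 0.334, 1],
    [49.8, -30.2, -15.6, 0, 0, 0.334, 1],
    [49.8, -30.2, -15.6, 0, 0, 0.334, 1],
    [49.8, -30.2, -15.6, 0, 0, 0.334, 1],
    [49.8, -30.2, -15.6, 0, 0, 0.334, 1],
    [49.8, -30.2, -15.6, 0, 0, 0.334, 1],
    [49.8, -30.2, -15.6, 0, 0, 0.334, 1],
    [49.8, -30.2, -15.6, 0, 0, 0.334, 1],
    [49.8, -30.2, -15.6, 0, 0, 0.334, 1],
  ],
)

```text
time: 2.1
tool_pos: [0.5385, -0.0854, 0.3998]
tool_rot: [3.141, 0.0, -0.07]
contact_force: [-0.9, 1.0, -0.0]
opening: 0.0917
grip_force: 0.0
```

Run:
```python
from h import *
st(); go(F(-.185,0),.06,FY)
```

```text
2.1 [ 0.5385 -0.0854  0.3998] [ 3.1413  0.     -0.0699] F [-0.944   1.0489 -0.0046] q [-0.2977  0.3162  1.1409 -0.0003  1.6845  1.343 ] op 0.09169127843204404 0.0
shift [ 0.01 -0.19 33.98] turn [ 0.     0.    -0.002] n>= 6.8
```

play_rows(
  rows=[
    [0, 0, 30, 0, 0, 0, 1],
    [0, 0, 30, 0, 0, 0, 1],
    [0, 0, 30, 0, 0, 0, 1],
    [0, 0, 30, 0, 0, 0, 1],
    [0, 0, 30, 0, 0, 0, 1],
    [0, 0, 30, 0, 0, 0, 1],
    [0, 0, 32, 0, 0, 0, 1],
    [0, 0, 34, 0, 0, 0, 1],
    [0, 0, 34, 0, 0, 0, 1],
    [0, 0, 34, 0, 0, 0, 1],
    [0, 0, 34, 0, 0, 0, 1],
  ],
)

```text
time: 3.2
tool_pos: [0.5399, -0.0851, 0.0613]
tool_rot: [3.141, -0.003, -0.069]
contact_force: [-0.6, -0.7, -0.2]
opening: 0.0921
grip_force: 0.0
```

Run:
```python
from h import *
st(); p,d=snap('side'); save(p,'s1.png',(260,150,440,300),4); go(F(-.1295,0),.06,FY)
```

```text
3.2 [ 0.5399 -0.0851  0.0613] [ 3.1409 -0.0027 -0.0689] F [-0.5566 -0.6925 -0.172 ] q [-0.2965  0.5893  1.6863 -0.0002  0.8632  1.3433] op 0.09205379743521276 0.0
shift [ 5.42 -0.12  0.14] turn [ 0.001 -0.003 -0.001] n>= 1.1
```

View pics/s1.png

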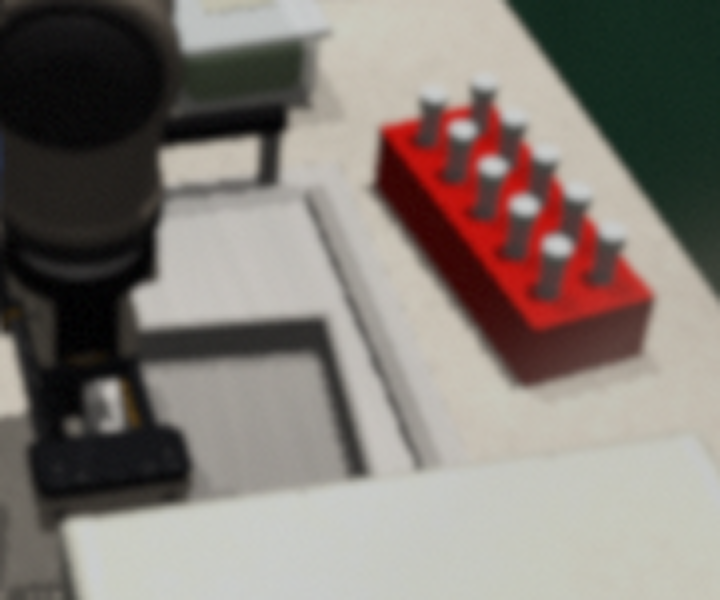

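play_rows(
  rows=[
    [0.5, 0, 0, 0, 0, 0, 1],
    [1, 0, 0, 0, 0, 0, 1],
    [1.5, 0, 0, 0, 0, 0, 1],
    [2, 0, 0, 0, 0, 0, 1],
    [2.5, 0, 0, 0, 0, 0, 1],
    [3, 0, 0, 0, 0, 0, 1],
    [3.4, 0, 0, 0, 0, 0, 1],
    [3.8, 0, 0, 0, 0, 0, 1],
    [4.2, 0, 0, 0, 0, 0, 1],
    [4.5, 0, 0, 0, 0, 0, 1],
    [4.8, 0, 0, 0, 0, 0, 1],
    [4.8, 0, 0, 0, 0, 0, 1],
  ],
)

```text
time: 4.45
tool_pos: [0.5867, -0.0874, 0.0595]
tool_rot: [-3.141, 0.001, -0.068]
contact_force: [-3.4, 1.7, 3.1]
opening: 0.0918
grip_force: 1.8
```

play_rows(
  rows=[
    [0.1, 0, 0, 0, 0, 0, 1],
    [0.2, 0, 0, 0, 0, 0, 1],
    [0.3, 0, 0, 0, 0, 0, 1],
    [0.4, 0, 0, 0, 0, 0, 1],
    [0.5, 0, 0, 0, 0, 0, 1],
    [0.6, 0, 0, 0, 0, 0, 1],
    [0.6, 0, 0, 0, 0, 0, 1],
  ],
)

```text
time: 5.15
tool_pos: [0.5922, -0.0878, 0.0594]
tool_rot: [-3.141, 0.002, -0.068]
contact_force: [-5.6, 0.8, 2.6]
opening: 0.0915
grip_force: 2.8
```

Run:
```python
from h import *
st(); p,d=snap('top'); save(p,'t2.png',(225,120,375,215),5.3)
```

```text
5.15 [ 0.5922 -0.0878  0.0594] [-3.1413  0.0023 -0.068 ] F [-5.5639  0.7963  2.6005] q [-0.2751  0.6683  1.527  -0.0002  0.9486  1.3639] op 0.09152551684105265 2.753806672990322
```

View pics/t2.png

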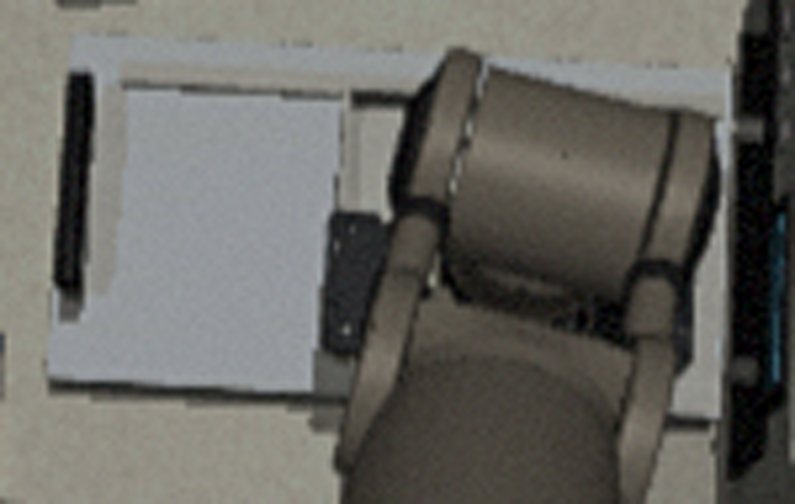

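play_rows(
  rows=[
    [0.1, 0, 0, 0, 0, 0, 1],
    [0.2, 0, 0, 0, 0, 0, 1],
    [0.3, 0, 0, 0, 0, 0, 1],
    [0.3, 0, 0, 0, 0, 0, 1],
  ],
)

```text
time: 5.6
tool_pos: [0.5922, -0.0878, 0.0595]
tool_rot: [-3.141, 0.009, -0.068]
contact_force: [-16.7, 1.2, 11.2]
opening: 0.0915
grip_force: 8.4
```

play_rows(
  rows=[
    [0.2, 0, 0, 0, 0, 0, 1],
    [0.2, 0, 0, 0, 0, 0, 1],
    [0.2, 0, 0, 0, 0, 0, 1],
    [0.2, 0, 0, 0, 0, 0, 1],
    [-0.2, 0, 0, 0, 0, 0, 1],
    [-0.5, 0, 0, 0, 0, 0, 1],
    [-1, 0, 0, 0, 0, 0, 1],
    [-3, 0, 0, 0, 0, 0, 1],
    [-4, 0, 0, 0, 0, 0, 1],
    [-4, 0, -5, 0, 0, 0, 1],
    [-4, 0, -10, 0, 0, 0, 1],
    [-4, 0, -15, 0, 0, 0, 1],
    [-9, 0, -20, 0, 0, 0, 1],
    [-14, 0, -24, 0, 0, 0, 1],
    [-17, 0, -27, 0, 0, 0, 1],
    [-17, 0, -27, 0, 0, 0, 1],
    [-17, 0, -27, 0, 0, 0, 1],
  ],
)

```text
time: 7.3
tool_pos: [0.4259, -0.0767, 0.3331]
tool_rot: [3.139, -0.007, -0.069]
contact_force: [-0.2, 0.5, -0.7]
opening: 0.0919
grip_force: 0.0
```

```bash
cat >> h.py <<'E'
def fit(w,lo,hi,box):
    z=w[...,2]; m=np.zeros(z.shape,bool); b=box; m[b[1]:b[3],b[0]:b[2]]=1; m&=(z>lo)&(z<hi); 
    q=(w[m][:,:2]*1000).astype(np.float32); r=cv2.minAreaRect(q); return r,cv2.boxPoints(r)
def tray(w):
    r,b=fit(w,.058,.075,(285,125,362,200)); c=np.array(r[0])/1000; print('tray F',toF(c),r,'corners F',[toF(x/1000).round(4) for x in b])
E
python3 - <<'E'
from h import *
st(); p,d=snap('top'); w=world('top',d); tray(w); save(p,'t3.png',(215,120,375,275),4)
for lo,hi in((.020,.035),(.008,.035)): print('square',fit(w,lo,hi,(245,225,295,275)))
E
```

```text
7.3 [ 0.4259 -0.0767  0.3331] [ 3.1394 -0.0071 -0.0686] F [-0.1873  0.5197 -0.7061] q [-0.3557  0.104   1.5884 -0.0001  1.4417  1.2837] op 0.09192933818048947 0.0
tray F [-0.0607 -0.0064] ((662.3217163085938, -98.46424102783203), (191.35305786132812, 121.87655639648438), 86.62633514404297) corners F [array([-0.1208, -0.1026]), array([ 0.0011, -0.1015]), array([-0.0006,  0.0898]), array([-0.1225,  0.0887])]
square (((392.4822082519531, 55.55828094482422), (95.18048095703125, 74.61485290527344), 14.971776008605957), array([[336.8694,  79.3046],
       [356.1456,   7.2227],
       [448.095 ,  31.8119],
       [428.8188, 103.8939]], dtype=float32))
square (((391.3800354003906, 56.13092803955078), (108.98651123046875, 122.84403991699219), 70.70479583740234), array([[315.4017,  24.9946],
       [431.3454, -15.5974],
       [467.3584,  87.2672],
       [351.4147, 127.8592]], dtype=float32))
```

View pics/t3.png

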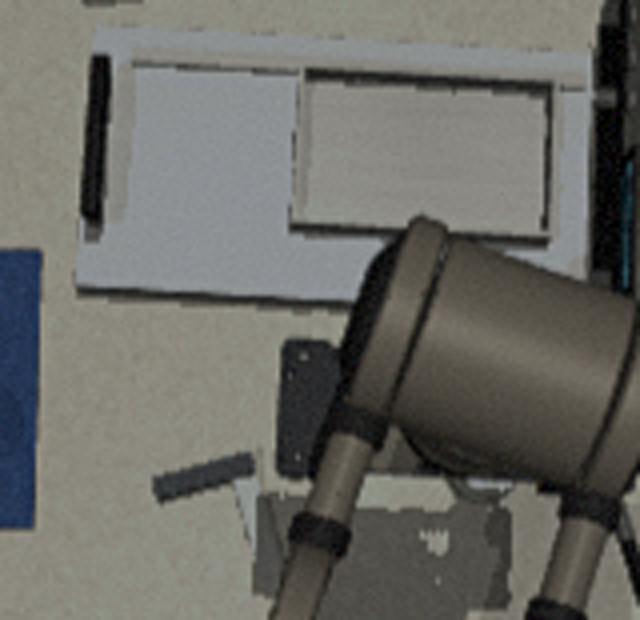

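Run:
```python
from h import *
w=np.load('topw.npy'); box=(245,225,295,275)
for lo,hi in((.020,.036),(.006,.0195)):
    r,b=fit(w,lo,hi,box); print(r,b.tolist())
z=w[...,2]; np.set_printoptions(linewidth=250,precision=0); print((z[230:272:2,250:290:2]*1000))
```

```text
((393.74200439453125, 56.240177154541016), (93.07305145263672, 74.57085418701172), 14.656938552856445) [[339.2854919433594, 80.53709411621094], [358.1542053222656, 8.392908096313477], [448.1985168457031, 31.943260192871094], [429.3298034667969, 104.08744812011719]]
((400.602783203125, 54.50396728515625), (144.10586547851562, 143.62533569335938), 89.47154998779297) [[328.1286315917969, -16.883563995361328], [471.7478332519531, -18.208232879638672], [473.0769348144531, 125.89149475097656], [329.4577331542969, 127.21617126464844]]
[[  -6.   -4.   -4.   -0.    1.    6.    2.   -2.   -1.    2.   -7.    1.    6.    1.    6.   -7.   -1.    2.    3.   -1.]
 [   1.   -2.   -1.    2.    0.    3.    1.   -1.   -0.   -1.   -7.    1.   -2.   -5.    0.    5.   -3.    2.    1.   -7.]
 [  -4.    2.    1.   -5.   -4.   -2.    5.   -3.   -1.    2.    7.   30.   33.   26.    4.   -3.    5.    4.    7.    3.]
 [  -3.   -3.    4.    1.   -1.    2.    4.   24.   25.   23.   22.   32.   30.   28.   30. 1461.   -2.   -4.    4.    0.]
 [   5.   -1.    5.   -1.   28.   28.   26.   24.   30.   34.   27.   26. 
[... 1317 characters left out ...]
1461.    1.    6.    3.    2.    1.    2.   -1.   -1.   16.   17.   19.   -0.    3.]
 [   5.    7.   -2.   -1.    0.   -1.    1.   -5.    1.   -2.   -1.    8.    6.    2.    2.   17.   17.   16.   -3.    0.]
 [  -2.    5.    0.   -1.   -4.   -0.    2.   -3.    4.    5.    2.    1.   -4.    2.   -5.    9.   16.   16.   -0.   -3.]
 [  -3.   -6.    1.    0.   -1. 1461.    2.   -2.    1.    2.   -2.   -1.    1.   -2.   -2.   -3.   15.   13.    3.   -1.]
 [  -5.   -1.   -3.    1.    5.   -2.   -2.   -2.   -1.   -4.    0.    1.    1.   -1.    2.    0.   -2.   -0.  -11.    4.]
 [   2.   -5.    0.    4.    2.   -0.   -4.   -1.    7.    3.   -1.   -3.    3.    3.    1.   -2.    4.    6.    1.   -0.]]
```

Run:
```python
from h import *
go([.4289,.0735],.13,1.827); go([.4289,.0735],.030,1.827)
```

```text
Traceback (most recent call last):
  File "h.py", line 28, in go
    sh=R.inv().apply(np.array([p[0],p[1],z])-s['tool_pos'])*100; print('shift',sh.round(2),'turn',(R.inv()*T).as_rotvec().round(3),'n>=',max(np.linalg.norm(sh)/5,(R.inv()*T).magnitude()/.15).round(1))
                                                                                                                                         ^^^^^^^^^^^^^^^^^^^^^^^^^^^^^^^^^^^^^^^^^^^^^^^^^^^^^^^^^^^
AttributeError: 'float' object has no attribute 'round'
```

```bash
sed -i 's/max(np.linalg.norm(sh)\/5,(R.inv()\*T).magnitude()\/.15).round(1)/round(float(max(np.linalg.norm(sh)\/5,(R.inv()*T).magnitude()\/.15)),1)/' h.py
python3 - <<'E'
from h import *
go([.4289,.0735],.13,1.827); go([.4289,.0735],.030,1.827)
E
```

```text
shift [ -0.9  -15.04  20.09] turn [ 0.005 -0.002 -1.896] n>= 12.6
shift [ -0.94 -15.05  30.09] turn [ 0.005 -0.002 -1.896] n>= 12.6
```

play_rows(
  rows=[
    [-0.9, -15, 20, 0, 0, -1.896, 1],
    [-0.9, -15, 20, 0, 0, -1.896, 1],
    [-0.9, -15, 20, 0, 0, -1.896, 1],
    [-0.9, -15, 20, 0, 0, -1.896, 1],
    [-0.9, -15, 20, 0, 0, -1.896, 1],
    [-0.9, -15, 20, 0, 0, -1.896, 1],
    [-0.9, -15, 20, 0, 0, -1.896, 1],
    [-0.9, -15, 20, 0, 0, -1.896, 1],
    [-0.9, -15, 20, 0, 0, -1.896, 1],
    [-0.9, -15, 20, 0, 0, -1.896, 1],
    [-0.9, -15, 20, 0, 0, -1.896, 1],
    [-0.9, -15, 20, 0, 0, -1.896, 1],
    [-0.9, -15, 20, 0, 0, -1.896, 1],
    [-0.9, -15, 20, 0, 0, -1.896, 1],
    [-0.9, -15, 20, 0, 0, -1.896, 1],
    [-0.9, -15, 20, 0, 0, -1.896, 1],
  ],
)

```text
time: 8.95
tool_pos: [0.4276, 0.0737, 0.129]
tool_rot: [-3.141, -0.0, 1.826]
contact_force: [0.1, -0.1, -0.2]
opening: 0.0918
grip_force: 0.0
```

Run:
```python
from h import *
st(); p,d=snap('side'); save(p,'s2.png',(150,190,290,300),5); go([.4289,.0735],.030,1.827); p,d=snap('top'); tray(world('top',d))
```

```text
8.95 [0.4276 0.0737 0.129 ] [-3.1406 -0.0002  1.8259] F [ 0.1494 -0.1488 -0.1901] q [-0.0063  0.3211  1.9233 -0.0001  0.8983 -0.2614] op 0.09182848443508523 0.0
shift [-0.05  0.12  9.92] turn [-0.001 -0.    -0.001] n>= 2.0
tray F [-0.0604 -0.0063] ((662.6194458007812, -98.39673614501953), (190.98818969726562, 122.37491607666016), 85.93572235107422) corners F [array([-0.1219, -0.1016]), array([ 0.0005, -0.102 ]), array([0.0011, 0.089 ]), array([-0.1213,  0.0894])]
```

View pics/s2.png

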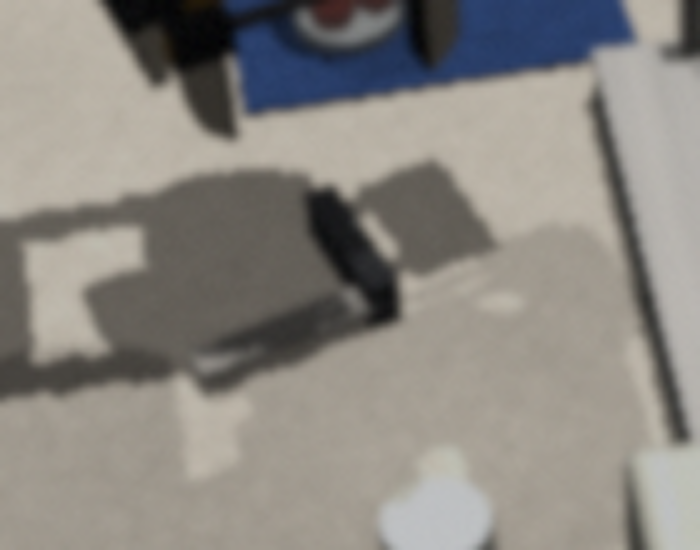

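play_rows(
  rows=[
    [0, 0.1, 5, 0, 0, 0, 1],
    [0, 0.1, 9, 0, 0, 0, 1],
    [0, 0.1, 9.9, 0, 0, 0, 1],
    [0, 0.1, 9.9, 0, 0, 0, 1],
    [0, 0.1, 9.9, 0, 0, 0, 0.4],
    [0, 0.1, 9.9, 0, 0, 0, 0],
    [0, 0.1, 9.9, 0, 0, 0, 0],
    [0, 0.1, 9.9, 0, 0, 0, 0],
    [0, 0.1, 9.9, 0, 0, 0, 0],
    [0, 0.1, 9.9, 0, 0, 0, 0],
    [0, 0.1, 9.9, 0, 0, 0, 0],
    [0, 0.1, 9.9, 0, 0, 0, 0],
    [0, 0.1, 9.9, 0, 0, 0, 0],
    [0, 0.1, 9.9, 0, 0, 0, 0],
  ],
  squeeze=25,
)

```text
time: 10.45
tool_pos: [0.4285, 0.0738, 0.0306]
tool_rot: [-3.141, 0.0, 1.828]
contact_force: [-1.7, -0.5, 1.4]
opening: 0.0164
grip_force: 0.8
```

play_rows(
  rows=[
    [0, 0, 0, 0, 0, 0, 0],
    [0, 0, 0, 0, 0, 0, 0],
    [0, 0, 0, 0, 0, 0, 0],
    [0, 0, -2, 0, 0, 0, 0],
    [0, 0, -5, 0, 0, 0, 0],
    [0, 0, -9, 0, 0, 0, 0],
    [0, 0, -12, 0, 0, 0, 0],
    [0, 0, -12, 0, 0, 0, 0],
    [0, 0, -12, 0, 0, 0, 0],
  ],
)

```text
time: 11.35
tool_pos: [0.4284, 0.0738, 0.1506]
tool_rot: [3.141, 0.0, 1.828]
contact_force: [-0.7, 0.4, -2.3]
opening: 0.0158
grip_force: 25.0
```

Run:
```python
from h import *
st(); p,d=snap('top'); w=world('top',d); tray(w); save(p,'t4.png',(200,120,360,280),3.7)
p,d=snap('side'); save(p,'s4.png',(150,150,350,300),3.7)
# target: corner heel at F(0,.0885); tool at square (45,8)
g=F(-.008-.010,.0885+.045+.012); go(g,.15,1.503); go(g,.066,1.503)
```

```text
11.35 [0.4284 0.0738 0.1506] [3.1412 0.0002 1.8278] F [-0.6777  0.3506 -2.3455] q [-0.0059  0.2887  1.8954 -0.0001  0.957  -0.2628] op 0.015787141361706204 24.996365010738373
tray F [-0.0604 -0.0061] ((662.6515502929688, -98.18159484863281), (190.2808837890625, 122.33312225341797), 86.1154556274414) corners F [array([-0.1215, -0.1012]), array([ 0.0008, -0.1012]), array([0.0008, 0.0891]), array([-0.1215,  0.089 ])]
shift [-9.6  27.22 -0.15] turn [-0.003 -0.     0.325] n>= 5.8
shift [-9.6  27.24  8.25] turn [-0.003 -0.     0.325] n>= 6.0
```

View pics/s4.png

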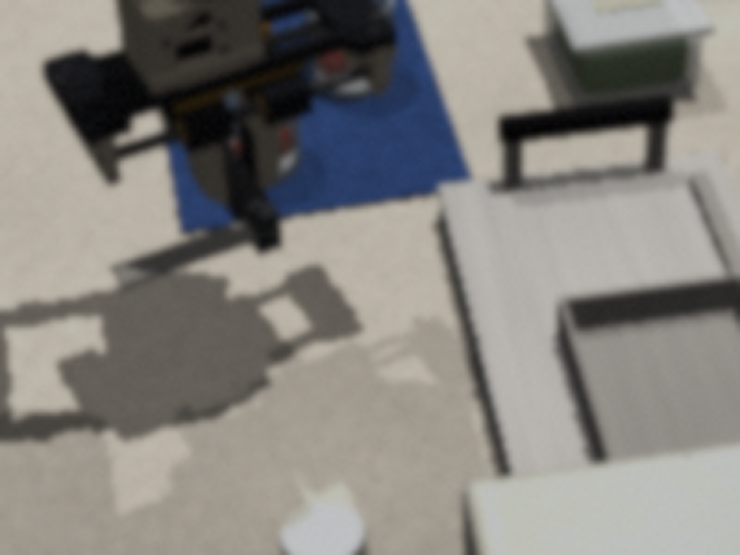

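play_rows(
  rows=[
    [-9.6, 27.2, 0, 0, 0, 0.325, 0],
    [-9.6, 27.2, 0, 0, 0, 0.325, 0],
    [-9.6, 27.2, 0, 0, 0, 0.325, 0],
    [-9.6, 27.2, 0, 0, 0, 0.325, 0],
    [-9.6, 27.2, 0, 0, 0, 0.325, 0],
    [-9.6, 27.2, 0, 0, 0, 0.325, 0],
    [-9.6, 27.2, 0, 0, 0, 0.325, 0],
    [-9.6, 27.2, 0, 0, 0, 0.325, 0],
    [-9.6, 27.2, 0, 0, 0, 0.325, 0],
    [-9.6, 27.2, 4, 0, 0, 0.325, 0],
    [-9.6, 27.2, 6, 0, 0, 0.325, 0],
    [-9.6, 27.2, 6, 0, 0, 0.325, 0],
    [-9.6, 27.2, 6, 0, 0, 0.325, 0],
  ],
)

```text
time: 12.75
tool_pos: [0.7157, 0.0503, 0.0917]
tool_rot: [3.141, 0.0, 1.503]
contact_force: [0.3, 0.6, -0.9]
opening: 0.0157
grip_force: 25.0
```

Run:
```python
from h import *
st(); p,d=snap('side'); save(p,'s5.png',(260,160,400,270),5.4); s=robot.observe(); print(toF(s['tool_pos']))
p,d=snap('top'); w=world('top',d); tray(w)
```

```text
12.75 [0.7157 0.0503 0.0917] [3.1414 0.0001 1.503 ] F [ 0.252   0.5615 -0.8501] q [-0.0365  0.8263  1.0923 -0.0001  1.2227  0.0314] op 0.015660621850893425 24.996294379234314
[-0.0167  0.1457]
tray F [-0.0604 -0.0099] ((662.3264770507812, -101.97322845458984), (182.64108276367188, 122.5326919555664), 86.10553741455078) corners F [array([-0.1217, -0.1012]), array([ 0.0008, -0.1012]), array([0.0008, 0.0814]), array([-0.1217,  0.0814])]
```

View pics/s5.png

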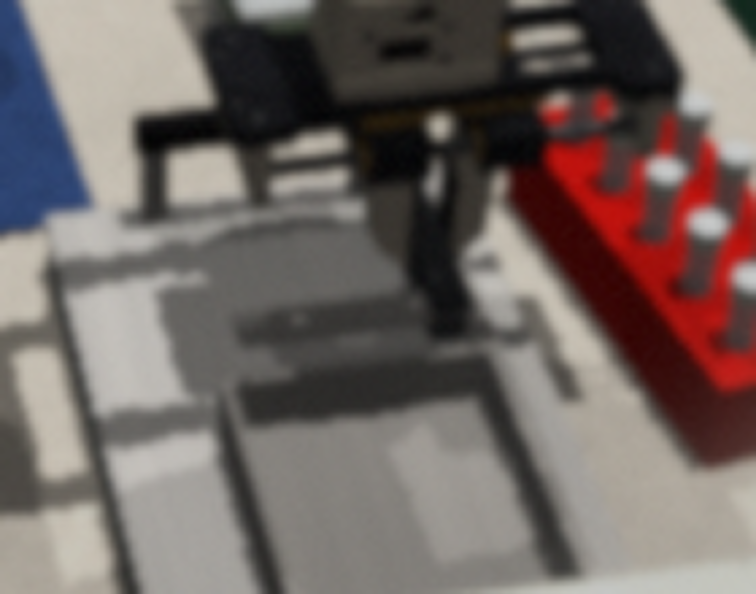

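play_rows(
  rows=[
    [0, 0, 1.5, 0, 0, 0, 0],
    [0, 0, 2.4, 0, 0, 0, 0],
    [0, 0, 2.4, 0, 0, 0, 0],
    [-0.4, 0.2, 2.4, 0, 0, 0, 0],
    [-0.7, 0.4, 2.4, 0, 0, 0, 0],
    [-0.8, 0.5, 2.4, 0, 0, 0, 0],
    [-0.8, 0.5, 2.4, 0, 0, 0, 0],
    [-0.8, 0.5, 2.4, 0, 0, 0, 0],
  ],
)

```text
time: 13.65
tool_pos: [0.7205, 0.0417, 0.0666]
tool_rot: [-3.141, 0.0, 1.503]
contact_force: [-0.4, -0.0, -2.3]
opening: 0.0158
grip_force: 25.0
```

play_rows(
  rows=[
    [0, 0.1, 0, 0, 0, 0, 0],
    [0, 0.2, 0, 0, 0, 0, 0],
    [0, 0.3, 0, 0, 0, 0, 0],
    [0, 0.3, 0, 0, 0, 0, 0],
  ],
)

```text
time: 14.05
tool_pos: [0.7236, 0.0417, 0.0667]
tool_rot: [3.141, 0.0, 1.503]
contact_force: [0.0, -0.1, -1.3]
opening: 0.0156
grip_force: 25.0
```

play_rows(
  rows=[
    [0, 0.1, 0, 0, 0, 0, 0],
    [0, 0.2, 0, 0, 0, 0, 0],
    [0, 0.2, 0, 0, 0, 0, 0],
  ],
)

```text
time: 14.35
tool_pos: [0.7244, 0.0416, 0.0665]
tool_rot: [-3.138, 0.0, 1.503]
contact_force: [-5.7, -0.2, 1.2]
opening: 0.0158
grip_force: 25.0
```

play_rows(
  rows=[
    [-0.1, 0, 0, 0, 0, 0, 0],
    [-0.2, 0, 0, 0, 0, 0, 0],
    [-0.2, 0, 0, 0, 0, 0, 0],
  ],
)

```text
time: 14.65
tool_pos: [0.7243, 0.0401, 0.0661]
tool_rot: [-3.139, -0.001, 1.503]
contact_force: [-4.4, 1.1, -0.2]
opening: 0.0161
grip_force: 25.0
```

play_rows(
  rows=[
    [-0.05, 0, 0, 0, 0, 0, 0],
    [-0.1, 0, 0, 0, 0, 0, 0],
    [-0.1, 0, 0, 0, 0, 0, 0],
  ],
)

```text
time: 14.95
tool_pos: [0.7242, 0.0392, 0.0661]
tool_rot: [-3.139, -0.001, 1.503]
contact_force: [-3.4, 2.3, -1.9]
opening: 0.0156
grip_force: 25.0
```

play_rows(
  rows=[
    [-0.05, 0, 0, 0, 0, 0, 0],
    [-0.1, 0, 0, 0, 0, 0, 0],
    [-0.1, 0, 0, 0, 0, 0, 0],
  ],
)

```text
time: 15.25
tool_pos: [0.7242, 0.039, 0.066]
tool_rot: [-3.139, -0.002, 1.503]
contact_force: [-4.8, 4.9, -2.0]
opening: 0.0156
grip_force: 25.0
```

play_rows(
  rows=[
    [-0.03, 0.05, 0, 0, 0, 0, 0],
    [-0.03, 0.05, 0, 0, 0, 0, 0],
    [-0.03, 0.05, 0, 0, 0, 0, 0],
    [-0.03, 0.05, 0, 0, 0, 0, 0],
    [-0.03, 0.05, 0, 0, 0, 0, 0],
    [-0.03, 0.05, 0, 0, 0, 0, 0],
    [-0.03, 0.05, 0, 0, 0, 0, 0],
    [-0.03, 0.05, 0, 0, 0, 0, 0],
    [-0.03, 0.05, 0, 0, 0, 0, 0],
    [-0.03, 0.05, 0, 0, 0, 0, 0],
  ],
)

```text
time: 16.25
tool_pos: [0.7242, 0.039, 0.066]
tool_rot: [-3.138, -0.002, 1.503]
contact_force: [-5.3, 6.1, -0.6]
opening: 0.016
grip_force: 25.0
```

Run:
```python
from h import *
st(); p,d=snap('side'); save(p,'s6.png',(270,180,400,280),6); s=robot.observe(); print(toF(s['tool_pos']))
p,d=snap('top'); w=world('top',d); tray(w); print('plate',fit(w,.03,.038,(230,120,362,205)))
```

```text
16.25 [0.7242 0.039  0.066 ] [-3.1376 -0.002   1.5035] F [-5.3344  6.0762 -0.6486] q [-0.0526  0.8686  1.0786  0.0022  1.1984  0.0139] op 0.01596036725921764 25.001197457313538
[-0.0083  0.1349]
tray F [-0.0601 -0.0161] ((662.1982421875, -108.18994903564453), (170.85462951660156, 122.97246551513672), 85.80205535888672) corners F [array([-0.1221, -0.1012]), array([ 0.0009, -0.1019]), array([0.0018, 0.069 ]), array([-0.1212,  0.0697])]
plate (((657.2755126953125, -34.275970458984375), (375.29949951171875, 202.07984924316406), 86.08767700195312), array([[ 543.6677, -214.5945],
       [ 745.2766, -228.3824],
       [ 770.8833,  146.0426],
       [ 569.2744,  159.8304]], dtype=float32))
```

View pics/s6.png

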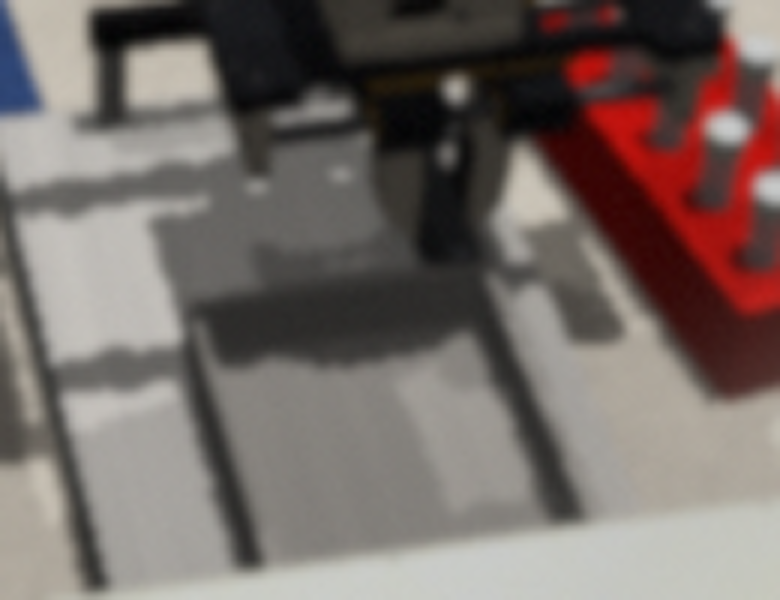

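play_rows(
  rows=[
    [-0.05, -0.05, 0, 0, 0, 0, 0],
    [-0.05, -0.05, 0, 0, 0, 0, 0],
    [-0.05, -0.05, 0, 0, 0, 0, 0],
    [-0.05, -0.05, 0, 0, 0, 0, 0],
    [-0.05, -0.05, 0, 0, 0, 0, 0],
    [-0.05, -0.05, 0, 0, 0, 0, 0],
    [-0.05, -0.05, 0, 0, 0, 0, 0],
    [-0.05, -0.05, 0, 0, 0, 0, 0],
  ],
)

```text
time: 17.15
tool_pos: [0.7242, 0.0387, 0.0661]
tool_rot: [-3.139, -0.002, 1.503]
contact_force: [-3.3, 5.7, -1.6]
opening: 0.0159
grip_force: 25.0
```

play_rows(
  rows=[
    [0, 0.05, 0, 0, 0, 0, 0],
    [0, 0.05, 0, 0, 0, 0, 0],
    [0, 0.05, 0, 0, 0, 0, 0],
    [0, 0.05, 0, 0, 0, 0, 0],
    [0, 0.05, 0, 0, 0, 0, 0],
    [0, 0.05, 0, 0, 0, 0, 0],
    [0, 0.05, 0, 0, 0, 0, 0],
    [0, 0.05, 0, 0, 0, 0, 0],
    [0, 0.05, 0, 0, 0, 0, 0],
    [0.3, 0, 0, 0, 0, 0, 0],
    [0.6, -0.3, 0, 0, 0, 0, 0],
    [1, -0.6, 0, 0, 0, 0, 0],
    [1, -0.6, -2, 0, 0, 0, 0],
    [1, -0.6, -6, 0, 0, 0, 0],
    [1, -0.6, -9, 0, 0, 0, 0],
    [1, -0.6, -9, 0, 0, 0, 0],
  ],
)

```text
time: 18.75
tool_pos: [0.7228, 0.0472, 0.1632]
tool_rot: [3.13, -0.0, 1.503]
contact_force: [0.9, 0.2, -1.5]
opening: 0.0158
grip_force: 25.0
```

Run:
```python
from h import *
st(); go([.4285,.0738],.155,1.828); go([.4285,.0738],.032,1.828)
```

```text
18.75 [0.7228 0.0472 0.1632] [ 3.1295 -0.0004  1.5029] F [ 0.8858  0.1765 -1.4665] q [-0.0404  0.7738  0.9961  0.      1.3596  0.0274] op 0.015847980162762117 24.999173283576965
shift [  0.66 -29.55   0.47] turn [ 0.012  0.002 -0.325] n>= 5.9
shift [  0.65 -29.7   12.77] turn [ 0.012  0.002 -0.325] n>= 6.5
```

play_rows(
  rows=[
    [0.6, -29.5, 0.5, 0, 0, -0.325, 0],
    [0.6, -29.5, 0.5, 0, 0, -0.325, 0],
    [0.6, -29.5, 0.5, 0, 0, -0.325, 0],
    [0.6, -29.5, 0.5, 0, 0, -0.325, 0],
    [0.6, -29.5, 0.5, 0, 0, -0.325, 0],
    [0.6, -29.5, 0.5, 0, 0, -0.325, 0],
    [0.6, -29.5, 0.5, 0, 0, -0.325, 0],
    [0.6, -29.5, 0.5, 0, 0, -0.325, 0],
    [0.6, -29.5, 0.5, 0, 0, -0.325, 0],
    [0.6, -29.5, 5, 0, 0, -0.325, 0],
    [0.6, -29.5, 9, 0, 0, -0.325, 0],
    [0.6, -29.5, 11, 0, 0, -0.325, 0],
    [0.6, -29.5, 12, 0, 0, -0.325, 0],
    [0.6, -29.5, 12, 0, 0, -0.325, 0],
    [0.6, -29.5, 12, 0, 0, -0.325, 0],
  ],
)

```text
time: 20.25
tool_pos: [0.4271, 0.073, 0.0372]
tool_rot: [3.14, 0.0, 1.828]
contact_force: [0.6, 0.1, -1.8]
opening: 0.016
grip_force: 25.0
```

Run:
```python
from h import *
st(); p,d=snap('top'); w=world('top',d); tray(w);
```

```text
20.25 [0.4271 0.073  0.0372] [3.1402 0.0005 1.8277] F [ 0.576   0.1357 -1.789 ] q [-0.0078  0.4862  2.0149 -0.0002  0.639  -0.2646] op 0.016013802671077274 24.999239444732666
tray F [-0.0602 -0.0065] ((662.7561645507812, -98.5941162109375), (190.73342895507812, 122.95188903808594), 85.96905517578125) corners F [array([-0.122 , -0.1017]), array([ 0.001, -0.102]), array([0.0015, 0.0887]), array([-0.1215,  0.089 ])]
```

play_rows(
  rows=[
    [0, 0, 0.6, 0, 0, 0, 0],
    [0, 0, 0.6, 0, 0, 0, 0],
    [0, 0, 0.6, 0, 0, 0, 0.3],
    [0, 0, 0.6, 0, 0, 0, 0.5],
    [0, 0, 0.6, 0, 0, 0, 0.5],
    [0, 0, 0.6, 0, 0, 0, 0.5],
    [0, 0, -5, 0, 0, 0, 0.5],
    [0, 0, -10, 0, 0, 0, 0.5],
    [0, 0, -15, 0, 0, 0, 1],
    [0, 0, -20, 0, 0, 0, 1],
    [0, 0, -25, 0, 0, 0.15, 1],
    [0, 0, -25, 0, 0, 0.325, 1],
    [0, 0, -25, 0, 0, 0.325, 1],
    [0, 0, -25, 0, 0, 0.325, 1],
  ],
)

```text
time: 21.7
tool_pos: [0.4253, 0.0731, 0.2858]
tool_rot: [-3.14, 0.0, 1.506]
contact_force: [0.5, 0.4, -1.1]
opening: 0.0891
grip_force: 0.0
```

Run:
```python
from h import *
st()
```

```text
21.7 [0.4253 0.0731 0.2858] [-3.14    0.0002  1.5056] F [ 0.4587  0.4147 -1.1256] q [-0.0077  0.1355  1.6813 -0.0001  1.3264  0.0576] op 0.0891382436558464 0.0
```

play_rows(
  rows=[
    [0, 0, 0, 0, -0.15, 0, 1],
    [0, 0, 0, 0, -0.3, 0, 1],
    [0, 0, 0, 0, -0.3, 0, 1],
  ],
)

```text
time: 22.0
tool_pos: [0.4251, 0.075, 0.2842]
tool_rot: [-3.135, 0.304, 1.512]
contact_force: [0.4, 0.4, -0.1]
opening: 0.0919
grip_force: 0.0
```

Run:
```python
from h import *
st(); p,d=snap('top'); w=world('top',d); tray(w); save(p,'t7.png',(110,110,390,290),2.8)
```

```text
22.0 [0.4251 0.075  0.2842] [-3.1352  0.3035  1.5122] F [ 0.4413  0.3606 -0.0982] q [ 0.1982  0.2052  1.6381 -0.2964  1.3921  0.3245] op 0.0919334006045057 0.0
tray F [-0.0606 -0.0065] ((662.4152221679688, -98.58526611328125), (190.67091369628906, 121.6397933959961), 86.04806518554688) corners F [array([-0.1215, -0.1018]), array([ 0.0001, -0.1019]), array([0.0003, 0.0888]), array([-0.1213,  0.0889])]
```

```bash
cat > k.py <<'E'
from h import *
from scipy.optimize import least_squares
D=[([-1.45103,.34265,1.52489,0,1.27542,-.14597],[.13788,-.50623,.24313]),
([-.2977,.3162,1.1409,-.0003,1.6845,1.343],[.5385,-.0854,.3998]),
([-.2965,.5893,1.6863,-.0002,.8632,1.3433],[.5399,-.0851,.0613]),
([-.3557,.104,1.5884,0,1.4417,1.2837],[.4259,-.0767,.3331]),
([-.0526,.8686,1.0786,.0022,1.1984,.0139],[.7242,.039,.066]),
([-.0059,.2887,1.8954,0,.957,-.2628],[.4284,.0738,.1506]),
([-.0404,.7738,.9961,0,1.3596,.0274],[.7228,.0472,.1632]),
([.1982,.2052,1.6381,-.2964,1.3921,.3245],[.4251,.075,.2842])]
def fk(q,P):
    a,h,L1,L2,Lt,off,e=P; y=lambda t:Rt.from_euler('y',t)
    A=Rt.from_euler('z',q[0]); F1=A*y(q[1]); F2=F1*y(q[2])
    W=A.apply([a,off,h])+F1.apply([0,0,L1])+F2.apply([e,0,L2])
    T=F2*Rt.from_euler('z',q[3])*y(q[4])*Rt.from_euler('z',-q[5]+np.pi/2)  # sign checked below
    return W+T.apply([0,0,Lt]),T,W
def res(P): return np.concatenate([fk(q,P)[0]-p for q,p in D])
r=least_squares(res,[.05,.3,.4,.4,.25,.076,0]); P=r.x
if __name__=='__main__':
    print(P,np.abs(r.fun).max())
    for q in (D[0],D[-1]): print(fk(q[0],P)[1].as_euler('xyz'))
E
python3 k.py
python3 - <<'E'
from h import *
p,d=load('top'); w=world('top',d); w0=np.load('topw.npy')
z=w0[...,2]; m=np.zeros(z.shape,bool); m[215:265,385:430]=1; m&=(z>.05)&(z<.3); print('bottle',w0[m].mean(0),w0[m].min(0),w0[m].max(0),m.sum())
m=np.zeros(z.shape,bool); m[100:220,360:480]=1; m&=(z>.15)&(z<.25); q=w0[m]; r=cv2.minAreaRect((q[:,:2]*1000).astype(np.float32)); print('hood',cv2.boxPoints(r).tolist(),np.median(q[:,2]))
E
```

```text
[0.0001 0.223  0.5062 0.3796 0.3011 0.0764 0.0465] 6.012699662361065e-05
[-3.1402  0.0002 -0.0262]
[-2.9496  0.2366  2.1832]
bottle [ 0.42   -0.3261  0.1235] [ 0.3742 -0.4018  0.0501] [ 0.4907 -0.275   0.2072] 741
hood [[457.10430908203125, -508.63592529296875], [782.5890502929688, -520.3225708007812], [793.0717163085938, -228.37054443359375], [467.58697509765625, -216.68389892578125]] 0.1855272358217066
```

View pics/t7.png

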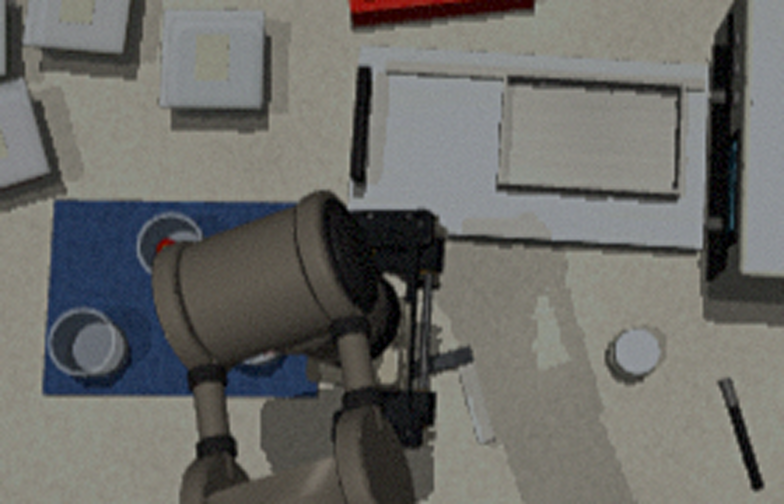

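```bash
sed -i "s/-q\[5\]+np.pi\/2)  # sign checked below/q[5]+np.pi\/2)/" k.py
cat >> k.py <<'E'
LO=np.array([-2.53,-.77,.04,-1,.28,-3.11]); HI=np.array([2.53,2.02,2.7,4.14,2.66,3.11])
def ik(p,T,q0):
    f=lambda q:np.concatenate([(fk(q,P)[0]-p)*5,(fk(q,P)[1].inv()*T).as_rotvec()])
    s=least_squares(f,np.clip(q0,LO+1e-3,HI-1e-3),bounds=(LO,HI)); return s.x,np.abs(s.fun).max()
def tip(p,psi,th,th0=0,q0=None,n=12):
    q=[np.arctan2(p[1],p[0])-.11,.7,1.2,0,1.2,0.] if q0 is None else q0; q=np.array(q)
    if q0 is None: q[5]=q[0]-psi+np.pi/2
    out=[]
    for t in np.linspace(th0,th,n):
        T=Rt.from_euler('xyz',[np.pi,0,psi])*Rt.from_rotvec([0,t,0])
        q,e=ik(np.array(p),T,q); out.append((t,q,e))
    return out
E
python3 - <<'E'
from k import *
print(fk(D[-1][0],P)[1].as_euler('xyz'))
for p in ([.68,-.06,.2],[.70,-.04,.2],[.68,-.02,.2]):
  for psi in (0.2,.5,.8,1.1):
    o=tip(p,psi,1.9); W=fk(o[-1][1],P)[2]
    print(p,psi,'maxerr',max(e for _,_,e in o).round(4),'q',o[-1][1].round(2),'W',W,'minq5',min(q[4] for _,q,_ in o).round(2), 'dq',np.abs(np.diff([q for _,q,_ in o],axis=0)).max().round(2))
E
```

```text
[-3.1351  0.3035  1.5123]
[0.68, -0.06, 0.2] 0.2 maxerr 0.0 q [-0.47  1.03  2.05  2.49  1.85 -1.53] W [ 0.4007 -0.1166  0.1027] minq5 0.44 dq 0.65
[0.68, -0.06, 0.2] 0.5 maxerr 0.0 q [-0.59  1.03  1.9   2.1   1.8  -1.38] W [ 0.4299 -0.1966  0.1027] minq5 0.75 dq 0.37
[0.68, -0.06, 0.2] 0.8 maxerr 0.0 q [-0.64  1.06  1.69  1.82  1.83 -1.17] W [ 0.4815 -0.2644  0.1027] minq5 1.01 dq 0.24
[0.68, -0.06, 0.2] 1.1 maxerr 0.0 q [-0.64  1.12  1.43  1.62  1.94 -0.94] W [ 0.5508 -0.3139  0.1027] minq5 1.25 dq 0.19
[0.7, -0.04, 0.2] 0.2 maxerr 0.0 q [-0.4   1.03  2.01  2.55  1.82 -1.51] W [ 0.4207 -0.0966  0.1027] minq5 0.4 dq 0.68
[0.7, -0.04, 0.2] 0.5 maxerr 0.0 q [-0.53  1.03  1.88  2.16  1.77 -1.37] W [ 0.4499 -0.1766  0.1027] minq5 0.72 dq 0.39
[0.7, -0.04, 0.2] 0.8 maxerr 0.0 q [-0.59  1.06  1.66  1.87  1.8  -1.15] W [ 0.5015 -0.2444  0.1027] minq5 1.0 dq 0.24
[0.7, -0.04, 0.2] 1.1 maxerr 0.0 q [-0.59  1.13  1.4   1.67  1.91 -0.92] W [ 0.5708 -0.2939  0.1027] minq5 1.25 dq 0.19
[0.68, -0.02, 0.2] 0.2 maxerr 0.0 q [-0.38  1.03  2.08  2.57  1.87 -1.55] W [ 0.4007 -0.0766  0.1027] minq5 0.38 dq 0.75
[0.68, -0.02, 0.2] 0.5 maxerr 0.0 q [-0.52  1.03  1.95  2.17  1.81 -1.42] W [ 0.4299 -0.1566  0.1027] minq5 0.69 dq 0.41
[0.68, -0.02, 0.2] 0.8 maxerr 0.0 q [-0.58  1.05  1.74  1.86  1.82 -1.22] W [ 0.4815 -0.2244  0.1027] minq5 0.96 dq 0.26
[0.68, -0.02, 0.2] 1.1 maxerr 0.0 q [-0.59  1.1   1.49  1.65  1.91 -0.99] W [ 0.5508 -0.2739  0.1027] minq5 1.21 dq 0.19
```

Run:
```python
from k import *
go([.4585,.2523],.20,.3); 
for p in ([.4585,.2523,.062],[.5448,.3345,.062]): print(tip(p,.3,0,n=1)[-1])
o=tip([.712,-.06,.24],.3,1.8,n=16)
for t,q,e in o[::3]: print(round(t,2),q.round(2),e.round(4),fk(q,P)[2])
```

```text
shift [19.63  2.29  2.77] turn [0.176 0.266 1.201] n>= 8.3
(np.float64(0.0), array([ 0.3566,  0.5573,  1.75  , -0.    ,  0.8343,  1.6274]), np.float64(5.075711382507805e-12))
(np.float64(0.0), array([ 0.4309,  0.7254,  1.3972, -0.    ,  1.019 ,  1.7017]), np.float64(4.8020718458645705e-12))
0.0 [-0.19  0.72  0.9   0.    1.53  1.08] 0.0 [ 0.712  -0.06    0.5411]
0.36 [-0.27  0.53  1.29  0.22  1.03  0.91] 0.0 [ 0.6107 -0.0913  0.5218]
0.72 [-0.37  0.44  1.61  0.76  0.63  0.39] 0.0 [ 0.5223 -0.1187  0.4664]
1.08 [-0.45  0.47  1.86  1.73  0.66 -0.61] 0.0 [ 0.4583 -0.1385  0.3819]
1.44 [-0.5   0.63  1.99  2.21  1.1  -1.16] 0.0 [ 0.4268 -0.1482  0.2793]
1.8 [-0.5   0.87  1.98  2.37  1.6  -1.37] 0.0 [ 0.4319 -0.1467  0.1716]
```

play_rows(
  rows=[
    [19.6, 2.3, 2.8, 0.176, 0.266, 1.201, 1],
    [19.6, 2.3, 2.8, 0.176, 0.266, 1.201, 1],
    [19.6, 2.3, 2.8, 0.176, 0.266, 1.201, 1],
    [19.6, 2.3, 2.8, 0.176, 0.266, 1.201, 1],
    [19.6, 2.3, 2.8, 0.176, 0.266, 1.201, 1],
    [19.6, 2.3, 2.8, 0.176, 0.266, 1.201, 1],
    [19.6, 2.3, 2.8, 0.176, 0.266, 1.201, 1],
    [19.6, 2.3, 2.8, 0.176, 0.266, 1.201, 1],
    [19.6, 2.3, 2.8, 0.176, 0.266, 1.201, 1],
    [19.6, 2.3, 2.8, 0.176, 0.266, 1.201, 1],
    [19.6, 2.3, 2.8, 0.176, 0.266, 1.201, 1],
    [19.6, 2.3, 2.8, 0.176, 0.266, 1.201, 1],
  ],
)

```text
time: 23.25
tool_pos: [0.4612, 0.2498, 0.2018]
tool_rot: [3.14, -0.005, 0.294]
contact_force: [0.8, 0.2, -0.7]
opening: 0.0918
grip_force: 0.0
```

Run:
```python
from k import *
st();go([.4585,.2523],.062,.3)
```

```text
23.25 [0.4612 0.2498 0.2018] [ 3.1399 -0.0053  0.2941] F [ 0.7812  0.2409 -0.6757] q [ 0.3513  0.3763  1.595  -0.0022  1.1652  1.6289] op 0.09183804557315307 0.0
shift [-0.26 -0.35 13.98] turn [ 0.002 -0.005 -0.006] n>= 2.8
```

play_rows(
  rows=[
    [0, 0, 0, 0, 0, 0, 1],
    [0, 0, 0, 0, 0, 0, 1],
  ],
)

```text
time: 23.45
tool_pos: [0.4611, 0.2502, 0.2019]
tool_rot: [3.139, -0.005, 0.294]
contact_force: [0.1, -0.5, -0.7]
opening: 0.0921
grip_force: 0.0
```

Run:
```python
from k import *
st();go([.4585,.2523],.062,.3)
```

```text
23.45 [0.4611 0.2502 0.2019] [ 3.1394 -0.0055  0.2939] F [ 0.1029 -0.4553 -0.6897] q [ 0.3525  0.3763  1.5948 -0.0027  1.1652  1.6304] op 0.09211932056114125 0.0
shift [-0.26 -0.31 13.99] turn [ 0.002 -0.005 -0.006] n>= 2.8
```

Descend and grip cup B.

play_rows(
  rows=[
    [-0.2, -0.3, 4, 0, 0, 0, 1],
    [-0.2, -0.3, 8, 0, -0.005, 0, 1],
    [-0.2, -0.3, 12, 0, -0.005, 0, 1],
    [-0.2, -0.3, 14, 0, -0.005, 0, 1],
    [-0.2, -0.3, 14, 0, -0.005, 0, 1],
    [-0.2, -0.3, 14, 0, -0.005, 0, 0.8],
    [-0.2, -0.3, 14, 0, -0.005, 0, 0.6],
    [-0.2, -0.3, 14, 0, -0.005, 0, 0.6],
    [-0.2, -0.3, 14, 0, -0.005, 0, 0.5],
    [-0.2, -0.3, 14, 0, -0.005, 0, 0.5],
    [-0.2, -0.3, 14, 0, -0.005, 0, 0.5],
    [-0.2, -0.3, 14, 0, -0.005, 0, 0.5],
  ],
  squeeze=12,
)

```text
time: 24.65
tool_pos: [0.4599, 0.2527, 0.0632]
tool_rot: [3.139, -0.003, 0.293]
contact_force: [-0.6, 1.0, 6.8]
opening: 0.0673
grip_force: 12.0
```

Run:
```python
from k import *
st(); p,d=snap('side'); save(p,'s8.png',(170,130,300,230),5); go([.712,-.06],.25,.3)
```

```text
24.65 [0.4599 0.2527 0.0632] [ 3.1395 -0.0031  0.2932] F [-0.5803  1.0074  6.795 ] q [ 0.3577  0.5563  1.7474 -0.0031  0.8349  1.6374] op 0.0672730345730076 11.96124372605368
shift [ 15.16  37.26 -18.55] turn [ 0.002 -0.003 -0.007] n>= 8.9
```

View pics/s8.png

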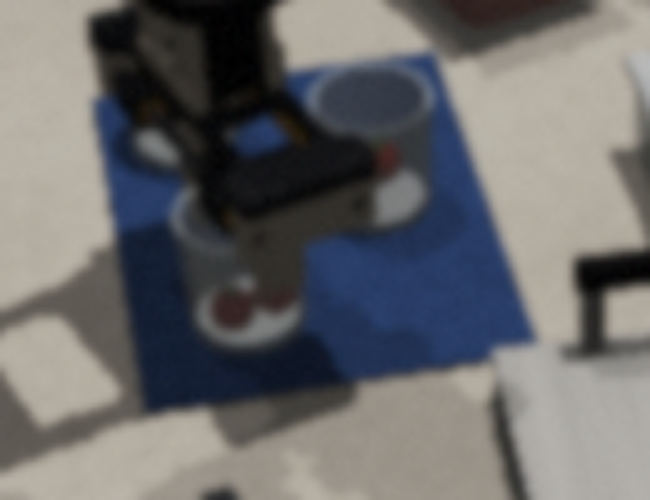

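play_rows(
  rows=[
    [0, 0, -1, 0, 0, 0, 0.5],
    [0, 0, -4, 0, 0, 0, 0.5],
    [0, 0, -8, 0, 0, 0, 0.5],
    [0, 0, -12, 0, 0, 0, 0.5],
    [0, 0, -16, 0, 0, 0, 0.5],
    [1, 3, -18.5, 0, 0, 0, 0.5],
    [3, 7, -18.5, 0, 0, 0, 0.5],
    [5, 11.5, -18.5, 0, 0, 0, 0.5],
    [7, 16, -18.5, 0, 0, 0, 0.5],
    [8.5, 20.5, -18.5, 0, 0, 0, 0.5],
    [10.5, 25, -18.5, 0, 0, 0, 0.5],
    [12.5, 29.5, -18.5, 0, 0, 0, 0.5],
    [14, 33.5, -18.5, 0, 0, 0, 0.5],
    [15, 36, -18.5, 0, 0, 0, 0.5],
    [15.2, 37.2, -18.5, 0, 0, 0, 0.5],
    [15.2, 37.2, -18.5, 0, 0, 0, 0.5],
    [15.2, 37.2, -18.5, 0, 0, 0, 0.5],
  ],
)

```text
time: 26.4
tool_pos: [0.7112, -0.0584, 0.2481]
tool_rot: [3.14, -0.0, 0.294]
contact_force: [-0.7, 0.3, -0.7]
opening: 0.0671
grip_force: 12.0
```

```bash
cat >> h.py <<'E'
def reds(w,p,lo=-.01,hi=.3):
    hsv=cv2.cvtColor(p,cv2.COLOR_RGB2HSV); m=(((hsv[...,0]<8)|(hsv[...,0]>172))&(hsv[...,1]>150)&(hsv[...,2]>60)).astype(np.uint8)
    n,l,s,c=cv2.connectedComponentsWithStats(m)
    for i in range(1,n):
        if s[i,4]>8: q=np.median(w[l==i],0); print('red',s[i,4],c[i].round(),q,'F',toF(q))
def cups(w):
    z=w[...,2]; m=np.zeros(z.shape,bool); m[170:260,110:235]=1; m&=(z>.06)&(z<.088); n,l=cv2.connectedComponents(m.astype(np.uint8))
    for i in range(1,n):
        q=w[l==i]
        if len(q)>60: print('cup',len(q),cv2.minEnclosingCircle((q[:,:2]*1000).astype(np.float32)),np.median(q[:,2]))
E
python3 - <<'E'
from k import *
st(); p,d=snap('top'); w=world('top',d); reds(w,p); go([.712,-.06],.24,.3)
E
```

```text
26.4 [ 0.7112 -0.0584  0.2481] [ 3.1401 -0.0002  0.2938] F [-0.6686  0.33   -0.6908] q [-0.1887  0.713   0.8845 -0.0012  1.5433  1.0883] op 0.06707770289866014 11.965447721601095
red 908 [258.  99.] [0.848  0.0824 0.051 ] F [0.1124 0.1866]
red 55 [171. 200.] [0.5435 0.3424 0.0301] F [-0.2092  0.4254]
red 109 [415. 242.] [ 0.4034 -0.3307  0.1618] F [-0.3033 -0.2556]
shift [0.01 0.22 0.84] turn [ 0.002 -0.001 -0.005] n>= 0.2
```

play_rows(
  rows=[
    [0, 0, 0.4, 0, 0.12, 0, 0.5],
    [0, 0, 0.8, 0, 0.24, 0, 0.5],
    [0, 0, 0.8, 0, 0.36, 0, 0.5],
    [0, 0, 0.8, 0, 0.48, 0, 0.5],
    [0, 0, 0.8, 0, 0.56, 0, 0.5],
    [0, 0, 0.8, 0, 0.62, 0, 0.5],
    [0, 0, 0.8, 0, 0.68, 0, 0.5],
    [0, 0, 0.8, 0, 0.74, 0, 0.5],
    [0, 0, 0.8, 0, 0.8, 0, 0.5],
    [0, 0, 0.8, 0, 0.86, 0, 0.5],
    [0, 0, 0.8, 0, 0.92, 0, 0.5],
    [0, 0, 0.8, 0, 0.98, 0, 0.5],
    [0, 0, 0.8, 0, 1.04, 0, 0.5],
    [0, 0, 0.8, 0, 1.12, 0, 0.5],
    [0, 0, 0.8, 0, 1.2, 0, 0.5],
    [0, 0, 0.8, 0, 1.3, 0, 0.5],
    [0, 0, 0.8, 0, 1.3, 0, 0.5],
    [0, 0, 0.8, 0, 1.3, 0, 0.5],
  ],
)

```text
time: 28.25
tool_pos: [0.7117, -0.0583, 0.2399]
tool_rot: [3.137, -1.298, 0.299]
contact_force: [0.2, 0.0, -0.8]
opening: 0.0668
grip_force: 12.0
```

Run:
```python
from k import *
st(); go([.712,-.06],.24,0,(Rt.from_euler('xyz',[np.pi,0,.294])*Rt.from_rotvec([0,1.8,0])).as_euler('xyz'))
```

```text
28.25 [ 0.7117 -0.0583  0.2399] [ 3.1366 -1.2978  0.2995] F [ 0.176   0.0164 -0.7556] q [-0.485   0.5484  1.9615  2.0976  0.8994 -1.0135] op 0.06678356294565692 11.960580030204255
shift [ 0.01  0.17 -0.02] turn [-0.001  0.502  0.001] n>= 3.3
```

play_rows(
  rows=[
    [0, 0, 0, 0, 0.1, 0, 0.5],
    [0, 0, 0, 0, 0.2, 0, 0.5],
    [0, 0, 0, 0, 0.28, 0, 0.5],
    [0, 0, 0, 0, 0.34, 0, 0.5],
    [0, 0, 0, 0, 0.4, 0, 0.5],
    [0, 0, 0, 0, 0.45, 0, 0.5],
    [0, 0, 0, 0, 0.5, 0, 0.5],
    [0, 0, 0, 0, 0.5, 0, 0.5],
    [0, 0, 0, 0, 0.5, 0, 0.5],
    [0, 0, 0, 0, 0.5, 0, 0.5],
    [0, 0, 0, 0, 0.5, 0, 0.5],
    [0, 0, 0, 0, 0.5, 0, 0.5],
    [0, 0, 0, 0, 0.5, 0, 0.5],
  ],
)

```text
time: 29.55
tool_pos: [0.7119, -0.0595, 0.2403]
tool_rot: [0.012, -1.341, -2.86]
contact_force: [-0.5, 0.3, -0.7]
opening: 0.0672
grip_force: 12.0
```

Run:
```python
from k import *
st(); 
for n in('top','side'):
    p,d=snap(n); w=world(n,d); print(n); reds(w,p)
```

```text
29.55 [ 0.7119 -0.0595  0.2403] [ 0.0116 -1.3408 -2.8596] F [-0.5003  0.2726 -0.6727] q [-0.4919  0.8703  1.9881  2.3814  1.5974 -1.3745] op 0.06717406906463187 11.966192842810415
top
red 1176 [265.  99.] [0.8464 0.0672 0.0507] F [0.1117 0.1714]
red 57 [171. 200.] [0.5436 0.3419 0.0306] F [-0.209   0.4249]
red 111 [415. 242.] [ 0.4035 -0.3304  0.161 ] F [-0.3032 -0.2553]
side
red 19 [382. 186.] [0.8573 0.1161 0.0496] F [0.1193 0.2209]
red 1170 [390. 216.] [0.8284 0.0089 0.0482] F [0.0977 0.112 ]
red 78 [338. 234.] [ 0.6914 -0.028   0.0578] F [-0.0365  0.0658]
red 28 [319. 270.] [ 0.6154 -0.1228  0.0614] F [-0.1058 -0.0339]
red 338 [238. 354.] [ 0.4044 -0.34    0.1597] F [-0.3017 -0.2649]
```

play_rows(
  rows=[
    [0, 0, 0, 0, -0.15, 0, 0.5],
    [0, 0, 0, 0, -0.3, 0, 0.5],
    [0, 0, 0, 0, -0.45, 0, 0.5],
    [0, 0, 0, 0, -0.58, 0, 0.5],
    [0, 0, 0, 0, -0.68, 0, 0.5],
    [0, 0, 0, 0, -0.76, 0, 0.5],
    [0, 0, 0, 0, -0.82, 0, 0.5],
    [0, 0, 0, 0, -0.88, 0, 0.5],
    [0, 0, 0, 0, -0.94, 0, 0.5],
    [0, 0, 0, 0, -1.0, 0, 0.5],
    [0, 0, 0, 0, -1.06, 0, 0.5],
    [0, 0, 0, 0, -1.12, 0, 0.5],
    [0, 0, 0, 0, -1.18, 0, 0.5],
    [0, 0, 0, 0, -1.25, 0, 0.5],
    [0, 0, 0, 0, -1.35, 0, 0.5],
    [0, 0, 0, 0, -1.5, 0, 0.5],
    [0, 0, 0, 0, -1.65, 0, 0.5],
    [0, 0, 0, 0, -1.8, 0, 0.5],
    [0, 0, 0, 0, -1.8, 0, 0.5],
    [0, 0, 0, 0, -1.8, 0, 0.5],
  ],
)

```text
time: 31.65
tool_pos: [0.7122, -0.0591, 0.2379]
tool_rot: [3.14, -0.002, 0.294]
contact_force: [-0.4, 0.7, 0.6]
opening: 0.0671
grip_force: 12.0
```

Run:
```python
from k import *
st(); go([.4595,.2525],.15,.293); go([.4595,.2525],.0645,.293)
for n in('top','side'):
    p,d=snap(n); w=world(n,d); print(n); reds(w,p)
    if n=='top': tray(w)
```

```text
31.65 [ 0.7122 -0.0591  0.2379] [ 3.1404 -0.0019  0.2942] F [-0.4114  0.7367  0.5576] q [-0.1899  0.7181  0.902  -0.0001  1.5193  1.0868] op 0.06708586225232577 11.971426791278645
shift [-15.17 -37.16   8.72] turn [ 0.001 -0.002  0.001] n>= 8.2
shift [-15.18 -37.17  17.27] turn [ 0.001 -0.002  0.001] n>= 8.7
top
red 931 [259.  99.] [0.8466 0.0822 0.0509] F [0.1109 0.1863]
red 56 [171. 201.] [0.5437 0.3419 0.03  ] F [-0.2089  0.425 ]
red 110 [415. 242.] [ 0.4035 -0.3309  0.1613] F [-0.3031 -0.2558]
tray F [-0.0602 -0.0723] ((658.348876953125, -164.2567901611328), (58.68901443481445, 121.65545654296875), 86.05580139160156) corners F [array([-0.121 , -0.1016]), array([ 0.0006, -0.1017]), array([ 0.0007, -0.043 ]), array([-0.121 , -0.0429])]
side
red 928 [393. 214.] [0.8384 0.0041 0.0488] F [0.108  0.1079]
red 59 [341. 233.] [ 0.6977 -0.0272  0.0594] F [-0.0302  0.0671]
red 35 [320. 270.] [ 0.6177 -0.1224  0.0608] F [-0.1036 -0.0333]
red 311 [238. 353.] [ 0.4053 -0.3389  0.1598] F [-0.3008 -0.2637]
```

play_rows(
  rows=[
    [-2, -5, 0, 0, 0, 0, 0.5],
    [-4, -9.5, 0, 0, 0, 0, 0.5],
    [-6, -14, 0, 0, 0, 0, 0.5],
    [-8, -18.5, 0, 0, 0, 0, 0.5],
    [-10, -23.5, 0, 0, 0, 0, 0.5],
    [-12, -28, 0, 0, 0, 0, 0.5],
    [-14, -33, 0, 0, 0, 0, 0.5],
    [-15, -36, 0, 0, 0, 0, 0.5],
    [-15.2, -37.2, 0, 0, 0, 0, 0.5],
    [-15.2, -37.2, 3, 0, 0, 0, 0.5],
    [-15.2, -37.2, 7, 0, 0, 0, 0.5],
    [-15.2, -37.2, 11, 0, 0, 0, 0.5],
    [-15.2, -37.2, 14.5, 0, 0, 0, 0.5],
    [-15.2, -37.2, 16, 0, 0, 0, 0.5],
    [-15.2, -37.2, 16.7, 0, 0, 0, 0.5],
    [-15.2, -37.2, 17, 0, 0, 0, 0.5],
    [-15.2, -37.2, 17.2, 0, 0, 0, 0.5],
    [-15.2, -37.2, 17.2, 0, 0, 0, 0.5],
  ],
)

```text
time: 33.55
tool_pos: [0.4597, 0.2523, 0.068]
tool_rot: [3.139, -0.003, 0.293]
contact_force: [0.6, -0.3, 0.1]
opening: 0.0668
grip_force: 12.0
```

play_rows(
  rows=[
    [0, 0, 0.2, 0, 0, 0, 0.5],
    [0, 0, 0.4, 0, 0, 0, 0.5],
    [0, 0, 0.4, 0, 0, 0, 0.5],
  ],
)

```text
time: 33.85
tool_pos: [0.4591, 0.2525, 0.0634]
tool_rot: [3.139, -0.001, 0.293]
contact_force: [-1.2, -1.1, 3.0]
opening: 0.0668
grip_force: 12.0
```

play_rows(
  rows=[
    [0, 0, 0, 0, 0, 0, 0.75],
    [0, 0, 0, 0, 0, 0, 0.85],
    [0, 0, 0, 0, 0, 0, 1],
    [0, 0, 0, 0, 0, 0, 1],
    [0, 0, 0, 0, 0, 0, 1],
    [0, 0, -4, 0, 0, 0, 1],
    [0, 0, -9, 0, 0, 0, 1],
    [0, 0, -13, 0, 0, 0, 1],
    [0, 0, -13, 0, 0, 0, 1],
    [0, 0, -13, 0, 0, 0, 1],
  ],
)

```text
time: 34.85
tool_pos: [0.4591, 0.2526, 0.1936]
tool_rot: [3.139, -0.002, 0.293]
contact_force: [-0.1, 0.5, -0.2]
opening: 0.0917
grip_force: 0.0
```

Run:
```python
from k import *
st(); go([.5448,.3345],.193,.294); go([.5448,.3345],.062,.294)
for n in('top','side'):
    p,d=snap(n); w=world(n,d); print(n); reds(w,p)
    if n=='top': tray(w); cups(w)
```

```text
34.85 [0.4591 0.2526 0.1936] [ 3.1394 -0.0024  0.2932] F [-0.0622  0.5087 -0.1674] q [ 0.3582  0.3853  1.6058 -0.0026  1.1482  1.6368] op 0.09170668542852621 0.0
shift [10.57 -5.36  0.07] turn [ 0.002 -0.002 -0.001] n>= 2.4
shift [10.54 -5.39 13.17] turn [ 0.002 -0.002 -0.001] n>= 3.5
top
red 1216 [266. 100.] [0.8444 0.0584 0.0507] F [0.1104 0.1624]
red 41 [295. 146.] [ 0.6978 -0.023   0.0616] F [-0.0304  0.0713]
red 43 [329. 172.] [ 0.6182 -0.121   0.0609] F [-0.1032 -0.0319]
red 109 [415. 242.] [ 0.4037 -0.3308  0.1613] F [-0.3029 -0.2557]
tray F [-0.0611 -0.0063] ((661.8648681640625, -98.3730697631836), (190.72816467285156, 122.89935302734375), 86.55439758300781) corners F [array([-0.1219, -0.1022]), array([ 0.001 , -0.1012]), array([-0.0004,  0.0895]), array([-0.1233,  0.0886])]
cup 90 ((619.4542846679688, 489.0594177246094), 26.8240909576416) 0.06704692712353177
cup 86 ((443.8411865234375, 428.60308837890625), 32.73447799682617) 0.07363822936916731
side
red 1195 [387. 207.] [0.8345 0.0337 0.0489] F [0.1021 0.1371]
red 76 [341. 233.] [ 0.6979 -0.0268  0.0583] F [-0.0301  0.0675]
red 28 [320. 271.] [ 0.6173 -0.1239  0.0613] F [-0.1039 -0.0348]
red 289 [238. 353.] [ 0.4044 -0.3384  0.1601] F [-0.3018 -0.2633]
```

play_rows(
  rows=[
    [5, -2.5, 0, 0, 0, 0, 1],
    [9, -4.5, 0, 0, 0, 0, 1],
    [10.6, -5.4, 0, 0, 0, 0, 1],
    [10.6, -5.4, 0, 0, 0, 0, 1],
    [10.6, -5.4, 4, 0, 0, 0, 1],
    [10.6, -5.4, 8.5, 0, 0, 0, 1],
    [10.6, -5.4, 12, 0, 0, 0, 1],
    [10.6, -5.4, 13.1, 0, 0, 0, 1],
    [10.6, -5.4, 13.1, 0, 0, 0, 1],
    [10.6, -5.4, 13.1, 0, 0, 0, 0.8],
    [10.6, -5.4, 13.1, 0, 0, 0, 0.6],
    [10.6, -5.4, 13.1, 0, 0, 0, 0.5],
    [10.6, -5.4, 13.1, 0, 0, 0, 0.5],
    [10.6, -5.4, 13.1, 0, 0, 0, 0.5],
    [10.6, -5.4, 13.1, 0, 0, 0, 0.5],
    [10.6, -5.4, 13.1, 0, 0, 0, 0.5],
  ],
  squeeze=12,
)

```text
time: 36.55
tool_pos: [0.5456, 0.335, 0.0634]
tool_rot: [3.14, -0.003, 0.293]
contact_force: [-1.1, -0.0, 6.6]
opening: 0.0666
grip_force: 12.0
```

Run:
```python
from k import *
st(); go([.70,-.07],.24,.294)
```

```text
36.55 [0.5456 0.335  0.0634] [ 3.1395 -0.003   0.2933] F [-1.1271 -0.0127  6.6102] q [ 0.4322  0.7241  1.3953 -0.0029  1.0194  1.7112] op 0.06659835261625476 12.000314891338348
shift [  3.12  43.27 -17.57] turn [ 0.002 -0.003 -0.001] n>= 9.4
```

play_rows(
  rows=[
    [0, 0, -1, 0, 0, 0, 0.5],
    [0, 0, -4, 0, 0, 0, 0.5],
    [0, 0, -8, 0, 0, 0, 0.5],
    [0, 0, -12, 0, 0, 0, 0.5],
    [0, 0, -16, 0, 0, 0, 0.5],
    [0.3, 3, -17.6, 0, 0, 0, 0.5],
    [0.8, 7, -17.6, 0, 0, 0, 0.5],
    [1.3, 12, -17.6, 0, 0, 0, 0.5],
    [1.8, 17, -17.6, 0, 0, 0, 0.5],
    [2.3, 22, -17.6, 0, 0, 0, 0.5],
    [2.9, 27, -17.6, 0, 0, 0, 0.5],
    [3.4, 32, -17.6, 0, 0, 0, 0.5],
    [3.9, 36.5, -17.6, 0, 0, 0, 0.5],
    [4.3, 40, -17.6, 0, 0, 0, 0.5],
    [4.5, 42, -17.6, 0, 0, 0, 0.5],
    [4.5, 42.7, -17.6, 0, 0, 0, 0.5],
    [4.5, 42.7, -17.6, 0, 0, 0, 0.5],
    [4.5, 42.7, -17.6, 0, 0, 0, 0.5],
  ],
)

```text
time: 38.35
tool_pos: [0.7109, -0.0594, 0.2392]
tool_rot: [3.14, -0.001, 0.294]
contact_force: [0.7, 0.3, -0.2]
opening: 0.0669
grip_force: 12.0
```

play_rows(
  rows=[
    [0, 0, 0, 0, 0.12, 0, 0.5],
    [0, 0, 0, 0, 0.24, 0, 0.5],
    [0, 0, 0, 0, 0.36, 0, 0.5],
    [0, 0, 0, 0, 0.48, 0, 0.5],
    [0, 0, 0, 0, 0.56, 0, 0.5],
    [0, 0, 0, 0, 0.62, 0, 0.5],
    [0, 0, 0, 0, 0.68, 0, 0.5],
    [0, 0, 0, 0, 0.74, 0, 0.5],
    [0, 0, 0, 0, 0.8, 0, 0.5],
    [0, 0, 0, 0, 0.86, 0, 0.5],
    [0, 0, 0, 0, 0.92, 0, 0.5],
    [0, 0, 0, 0, 0.98, 0, 0.5],
    [0, 0, 0, 0, 1.04, 0, 0.5],
    [0, 0, 0, 0, 1.12, 0, 0.5],
    [0, 0, 0, 0, 1.2, 0, 0.5],
    [0, 0, 0, 0, 1.3, 0, 0.5],
    [0, 0, 0, 0, 1.3, 0, 0.5],
    [0, 0, 0, 0, 1.3, 0, 0.5],
  ],
)

```text
time: 40.15
tool_pos: [0.7111, -0.0595, 0.2387]
tool_rot: [3.137, -1.298, 0.299]
contact_force: [0.7, -0.3, -0.3]
opening: 0.0667
grip_force: 12.0
```

Run:
```python
from k import *
st(); go([.712,-.06],.24,0,(Rt.from_euler('xyz',[np.pi,0,.294])*Rt.from_rotvec([0,1.8,0])).as_euler('xyz'))
```

```text
40.15 [ 0.7111 -0.0595  0.2387] [ 3.1373 -1.2978  0.2991] F [ 0.7483 -0.337  -0.2627] q [-0.4879  0.5506  1.9624  2.0964  0.9025 -1.0155] op 0.06673899747637596 12.000062763690948
shift [0.14 0.08 0.03] turn [-0.001  0.502  0.001] n>= 3.3
```

play_rows(
  rows=[
    [0, 0, 0, 0, 0.1, 0, 0.5],
    [0, 0, 0, 0, 0.2, 0, 0.5],
    [0, 0, 0, 0, 0.28, 0, 0.5],
    [0, 0, 0, 0, 0.34, 0, 0.5],
    [0, 0, 0, 0, 0.4, 0, 0.5],
    [0, 0, 0, 0, 0.45, 0, 0.5],
    [0, 0, 0, 0, 0.5, 0, 0.5],
    [0, 0, 0, 0, 0.5, 0, 0.5],
    [0, 0, 0, 0, 0.5, 0, 0.5],
    [0, 0, 0, 0, 0.5, 0, 0.5],
    [0, 0, 0, 0, 0.5, 0, 0.5],
    [0, 0, 0, 0, 0.5, 0, 0.5],
    [0, 0, 0, 0, 0.5, 0, 0.5],
  ],
)

```text
time: 41.45
tool_pos: [0.7112, -0.0608, 0.2393]
tool_rot: [0.012, -1.341, -2.86]
contact_force: [0.3, 0.6, 0.1]
opening: 0.0667
grip_force: 12.0
```

Run:
```python
from k import *
for n in('top','side'):
    p,d=snap(n); w=world(n,d); print(n); reds(w,p)
    if n=='top': cups(w)
```

```text
top
red 1185 [265.  99.] [0.8456 0.0644 0.0507] F [0.1111 0.1685]
red 13 [293. 145.] [ 0.7004 -0.0172  0.0626] F [-0.0282  0.0772]
red 38 [347. 174.] [ 0.6134 -0.1721  0.0609] F [-0.1045 -0.0832]
red 110 [415. 242.] [ 0.4036 -0.3305  0.1612] F [-0.3031 -0.2554]
cup 91 ((620.6019897460938, 489.5826416015625), 26.400453567504883) 0.06765342113606376
cup 148 ((457.831787109375, 251.91390991210938), 34.387451171875) 0.0745022098543473
cup 175 ((448.2895812988281, 420.7368469238281), 34.798309326171875) 0.07364776964097963
side
red 18 [382. 186.] [0.8568 0.1143 0.0506] F [0.1189 0.2191]
red 1161 [390. 216.] [0.8286 0.0085 0.048 ] F [0.0979 0.1116]
red 77 [341. 234.] [ 0.6964 -0.03    0.0586] F [-0.0313  0.0642]
red 79 [318. 266.] [ 0.6168 -0.1074  0.0609] F [-0.1055 -0.0184]
red 340 [238. 354.] [ 0.4043 -0.3399  0.1596] F [-0.3018 -0.2648]
```

play_rows(
  rows=[
    [0, 0, 0, 0, -0.15, 0, 0.5],
    [0, 0, 0, 0, -0.3, 0, 0.5],
    [0, 0, 0, 0, -0.45, 0, 0.5],
    [0, 0, 0, 0, -0.58, 0, 0.5],
    [0, 0, 0, 0, -0.68, 0, 0.5],
    [0, 0, 0, 0, -0.76, 0, 0.5],
    [0, 0, 0, 0, -0.82, 0, 0.5],
    [0, 0, 0, 0, -0.88, 0, 0.5],
    [0, 0, 0, 0, -0.94, 0, 0.5],
    [0, 0, 0, 0, -1.0, 0, 0.5],
    [0, 0, 0, 0, -1.06, 0, 0.5],
    [0, 0, 0, 0, -1.12, 0, 0.5],
    [0, 0, 0, 0, -1.18, 0, 0.5],
    [0, 0, 0, 0, -1.25, 0, 0.5],
    [0, 0, 0, 0, -1.35, 0, 0.5],
    [0, 0, 0, 0, -1.5, 0, 0.5],
    [0, 0, 0, 0, -1.65, 0, 0.5],
    [0, 0, 0, 0, -1.8, 0, 0.5],
    [0, 0, 0, 0, -1.8, 0, 0.5],
    [0, 0, 0, 0, -1.8, 0, 0.5],
  ],
)

```text
time: 43.55
tool_pos: [0.7115, -0.0604, 0.2369]
tool_rot: [3.14, -0.002, 0.294]
contact_force: [-0.2, -1.1, -0.4]
opening: 0.0671
grip_force: 12.0
```

Run:
```python
from k import *
st(); go([.5456,.335],.0635,.293)
for n in('top','side'):
    p,d=snap(n); w=world(n,d); print(n); reds(w,p)
    if n=='top': cups(w)
```

```text
43.55 [ 0.7115 -0.0604  0.2369] [ 3.1404 -0.0019  0.2942] F [-0.1953 -1.0579 -0.4498] q [-0.1917  0.7172  0.9063 -0.0002  1.5158  1.0849] op 0.06714620204050183 11.999975144863129
shift [ -4.45 -42.67  17.28] turn [ 0.001 -0.002  0.001] n>= 9.3
top
red 952 [259.  99.] [0.8472 0.0821 0.0508] F [0.1115 0.1862]
red 39 [347. 174.] [ 0.6134 -0.1721  0.0611] F [-0.1045 -0.0832]
red 109 [415. 242.] [ 0.4034 -0.3302  0.1615] F [-0.3033 -0.2551]
cup 89 ((620.2386474609375, 489.74920654296875), 26.134323120117188) 0.06610057093209387
cup 175 ((447.3170471191406, 421.4677734375), 35.18094253540039) 0.07354918687768497
side
red 915 [394. 215.] [0.8395 0.0041 0.0489] F [0.1092 0.1079]
red 60 [341. 233.] [ 0.6974 -0.0269  0.06  ] F [-0.0305  0.0674]
red 97 [319. 266.] [ 0.6176 -0.1081  0.061 ] F [-0.1047 -0.0191]
red 308 [238. 353.] [ 0.4051 -0.3388  0.1599] F [-0.3011 -0.2636]
```

play_rows(
  rows=[
    [-0.4, -4, 0, 0, 0, 0, 0.5],
    [-0.9, -9, 0, 0, 0, 0, 0.5],
    [-1.4, -14, 0, 0, 0, 0, 0.5],
    [-1.9, -19, 0, 0, 0, 0, 0.5],
    [-2.4, -24, 0, 0, 0, 0, 0.5],
    [-3, -29, 0, 0, 0, 0, 0.5],
    [-3.5, -34, 0, 0, 0, 0, 0.5],
    [-4, -38.5, 0, 0, 0, 0, 0.5],
    [-4.3, -41.5, 0, 0, 0, 0, 0.5],
    [-4.5, -42.7, 0, 0, 0, 0, 0.5],
    [-4.5, -42.7, 3, 0, 0, 0, 0.5],
    [-4.5, -42.7, 7, 0, 0, 0, 0.5],
    [-4.5, -42.7, 11, 0, 0, 0, 0.5],
    [-4.5, -42.7, 14.5, 0, 0, 0, 0.5],
    [-4.5, -42.7, 16, 0, 0, 0, 0.5],
    [-4.5, -42.7, 16.7, 0, 0, 0, 0.5],
    [-4.5, -42.7, 17, 0, 0, 0, 0.5],
    [-4.5, -42.7, 17.2, 0, 0, 0, 0.5],
    [-4.5, -42.7, 17.2, 0, 0, 0, 0.5],
  ],
)

```text
time: 45.55
tool_pos: [0.5456, 0.3346, 0.0672]
tool_rot: [3.14, -0.003, 0.293]
contact_force: [-0.5, -0.3, -0.6]
opening: 0.0665
grip_force: 12.0
```

play_rows(
  rows=[
    [0, 0, 0.2, 0, 0, 0, 0.5],
    [0, 0, 0.4, 0, 0, 0, 0.5],
    [0, 0, 0.4, 0, 0, 0, 0.5],
    [0, 0, 0.4, 0, 0, 0, 0.75],
    [0, 0, 0.4, 0, 0, 0, 0.85],
    [0, 0, 0.4, 0, 0, 0, 1],
    [0, 0, 0.4, 0, 0, 0, 1],
    [0, 0, 0.4, 0, 0, 0, 1],
    [0, 0, -4, 0, 0, 0, 1],
    [0, 0, -9, 0, 0, 0, 1],
    [0, 0, -14, 0, 0, 0, 1],
    [0, 0, -18, 0, 0, 0, 1],
    [-5, 3, -21, 0, 0, 0, 1],
    [-10, 3, -21, 0, 0, 0, 1],
    [-14, 3, -21, 0, 0, 0, 1],
    [-14, 3, -21, 0, 0, 0, 1],
    [-14, 3, -21, 0, 0, 0, 1],
  ],
)

```text
time: 47.25
tool_pos: [0.4188, 0.2658, 0.2768]
tool_rot: [3.139, -0.002, 0.293]
contact_force: [0.2, 0.7, 0.1]
opening: 0.092
grip_force: 0.0
```

Run:
```python
from k import *
st()
for n in('top','side'):
    p,d=snap(n); w=world(n,d); print(n); reds(w,p)
    if n=='top': cups(w); tray(w); print('stock',fit(w,.02,.036,(245,225,295,275))[0]); save(p,'t9.png',(110,110,430,290),2.4)
print('bar region', )
```

```text
47.25 [0.4188 0.2658 0.2768] [ 3.1394 -0.0024  0.2934] F [0.1626 0.738  0.0864] q [ 0.4124  0.2626  1.5441 -0.0025  1.3329  1.6903] op 0.09198275935076805 0.0
top
red 1227 [267. 100.] [0.8451 0.0582 0.0507] F [0.1111 0.1623]
red 41 [295. 146.] [ 0.6978 -0.023   0.0621] F [-0.0304  0.0713]
red 38 [321. 172.] [ 0.6191 -0.0971  0.0629] F [-0.1039 -0.0079]
red 40 [329. 172.] [ 0.6179 -0.1208  0.0615] F [-0.1035 -0.0317]
red 39 [347. 174.] [ 0.612  -0.1706  0.0619] F [-0.106  -0.0818]
red 108 [415. 242.] [ 0.4034 -0.3303  0.1612] F [-0.3033 -0.2552]
cup 91 ((618.8095092773438, 488.76568603515625), 26.042617797851562) 0.06715803015183952
tray F [-0.0604 -0.0064] ((662.640380859375, -98.47200775146484), (190.4606170654297, 122.65562438964844), 86.0353775024414) corners F [array([-0.1218, -0.1015]), array([ 0.0008, -0.1017]), array([0.0011, 0.0888]), array([-0.1216,  0.0889])]
stock ((393.4040222167969, 57.8184814453125), (90.11199188232422, 73.99658203125), 11.627243995666504)
side
red 1196 [388. 207.] [0.8349 0.034  0.0489] F [0.1025 0.1374]
red 76 [341. 233.] [ 0.6979 -0.026   0.0581] F [-0.0301  0.0683]
red 98 [318. 266.] [ 0.6174 -0.1073  0.0601] F [-0.1049 -0.0183]
red 289 [238. 353.] [ 0.4048 -0.3383  0.1598] F [-0.3013 -0.2631]
bar region
```

View pics/t9.png

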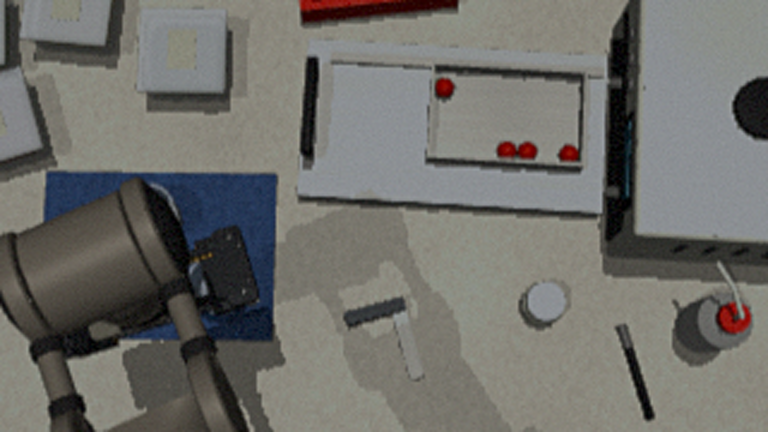

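Run:
```python
from k import *
go(F(-.073,.285),.25,1.503);go(F(-.073,.285),.088,1.503); print(tip([*F(-.073,.04),.088],1.503,0,n=1))
```

```text
shift [21.73 14.21  2.72] turn [ 0.004 -0.001 -1.21 ] n>= 8.1
shift [21.69 14.17 18.92] turn [ 0.004 -0.001 -1.21 ] n>= 8.1
[(np.float64(0.0), array([-0.1953,  0.7204,  1.3232, -0.    ,  1.098 , -0.1275]), np.float64(7.287040714300948e-09))]
```

play_rows(
  rows=[
    [21.7, 14.2, 2.5, 0, 0, -1.21, 0],
    [21.7, 14.2, 2.5, 0, 0, -1.21, 0],
    [21.7, 14.2, 2.5, 0, 0, -1.21, 0],
    [21.7, 14.2, 2.5, 0, 0, -1.21, 0],
    [21.7, 14.2, 2.5, 0, 0, -1.21, 0],
    [21.7, 14.2, 2.5, 0, 0, -1.21, 0],
    [21.7, 14.2, 2.5, 0, 0, -1.21, 0],
    [21.7, 14.2, 2.5, 0, 0, -1.21, 0],
    [21.7, 14.2, 2.5, 0, 0, -1.21, 0],
    [21.7, 14.2, 2.5, 0, 0, -1.21, 0],
    [21.7, 14.2, 6, 0, 0, -1.21, 0],
    [21.7, 14.2, 10, 0, 0, -1.21, 0],
    [21.7, 14.2, 14, 0, 0, -1.21, 0],
    [21.7, 14.2, 17, 0, 0, -1.21, 0],
    [21.7, 14.2, 18.9, 0, 0, -1.21, 0],
    [21.7, 14.2, 18.9, 0, 0, -1.21, 0],
    [21.7, 14.2, 18.9, 0, 0, -1.21, 0],
    [21.7, 14.2, 18.9, 0, 0, -1.21, 0],
  ],
)

```text
time: 49.15
tool_pos: [0.6695, 0.1925, 0.0893]
tool_rot: [3.137, 0.001, 1.502]
contact_force: [0.9, 0.5, 0.3]
opening: 0.0005
grip_force: 0.0
```

Run:
```python
from k import *
st(); print(toF(robot.observe()['tool_pos']))
p,d=snap('top'); w=world('top',d); cups(w); tray(w); reds(w,p)
p0,d0=np.load('topw.npy'),0; print('cup A',fit(w,.06,.085,(150,180,195,215))[0])
for n,b in(('sq',(245,225,295,275)),): print(n,fit(w,.02,.036,b)[0])
```

```text
49.15 [0.6695 0.1925 0.0893] [3.1369 0.0012 1.5022] F [0.8608 0.5315 0.3028] q [ 0.1711  0.7884  1.1786 -0.0025  1.1704  0.2407] op 0.0005364089955348703 0.0
[-0.0732  0.2844]
cup 90 ((621.0932006835938, 489.1749572753906), 26.00055694580078) 0.0677020479781213
cup 167 ((544.9459838867188, 334.1308288574219), 34.85808563232422) 0.07403433888025512
cup 164 ((447.8641357421875, 420.90472412109375), 34.7598762512207) 0.07438826201945603
tray F [-0.0601 -0.0062] ((662.8756103515625, -98.35047912597656), (190.28761291503906, 123.4859390258789), 86.14228057861328) corners F [array([-0.1218, -0.1014]), array([ 0.0017, -0.1014]), array([0.0016, 0.0889]), array([-0.1219,  0.0889])]
red 1223 [267. 100.] [0.8447 0.0583 0.0509] F [0.1106 0.1624]
red 41 [295. 146.] [ 0.6981 -0.023   0.0615] F [-0.0301  0.0713]
red 39 [321. 172.] [ 0.6184 -0.097   0.0626] F [-0.1046 -0.0079]
red 42 [329. 172.] [ 0.6175 -0.1204  0.0625] F [-0.1039 -0.0313]
red 39 [347. 174.] [ 0.6135 -0.1712  0.061 ] F [-0.1045 -0.0823]
red 109 [415. 242.] [ 0.4034 -0.3303  0.1612] F [-0.3033 -0.2553]
cup A ((545.0474243164062, 333.9234924316406), (68.61087036132812, 66.16018676757812), 5.443353176116943)
sq ((392.5001525878906, 44.01112365722656), (97.27184295654297, 52.21833801269531), 15.070145606994629)
```

play_rows(
  rows=[
    [-1, 0, 0, 0, 0, 0, 0],
    [-2, 0, 0, 0, 0, 0, 0],
    [-2.7, 0, 0, 0, 0, 0, 0],
    [-3.1, 0, 0, 0, 0, 0, 0],
    [-3.5, 0, 0, 0, 0, 0, 0],
    [-3.9, 0, 0, 0, 0, 0, 0],
    [-4.4, 0, 0, 0, 0, 0, 0],
    [-5, 0, 0, 0, 0, 0, 0],
    [-5.7, 0, 0, 0, 0, 0, 0],
    [-6.5, 0, 0, 0, 0, 0, 0],
    [-7.3, 0, 0, 0, 0, 0, 0],
    [-8.1, 0, 0, 0, 0, 0, 0],
    [-8.9, 0, 0, 0, 0, 0, 0],
    [-9.7, 0, 0, 0, 0, 0, 0],
    [-10.5, 0, 0, 0, 0, 0, 0],
    [-11.3, 0, 0, 0, 0, 0, 0],
    [-12.1, 0, 0, 0, 0, 0, 0],
    [-12.9, 0, 0, 0, 0, 0, 0],
    [-13.7, 0, 0, 0, 0, 0, 0],
    [-14.5, 0, 0, 0, 0, 0, 0],
  ],
)

```text
time: 51.2
tool_pos: [0.6589, 0.0503, 0.0878]
tool_rot: [3.139, -0.002, 1.504]
contact_force: [2.3, 10.8, -1.0]
opening: 0.0006
grip_force: 5.5
```

```bash
cat >> h.py <<'E'
def bar(w):
    z=w[...,2]; m=np.zeros(z.shape,bool); m[120:200,225:400]=1; m&=(z>.085)&(z<.105); q=np.array([toF(x) for x in w[m][:,:2]]); q=q[(q[:,0]>-.14)&(q[:,0]<-.02)]; print('bar y',np.percentile(q[:,1],[5,50,95]),len(q))
E
python3 - <<'E'
from k import *
st(); print(toF(robot.observe()['tool_pos']))
p,d=snap('top'); w=world('top',d); print('plate',fit(w,.03,.038,(230,120,362,205))); tray(w)
E
```

```text
51.2 [0.6589 0.0503 0.0878] [ 3.1392 -0.0024  1.5038] F [ 2.2927 10.7639 -0.9697] q [-0.0408  0.7286  1.307   0.0026  1.1035  0.0251] op 0.0005929041524633227 5.474508851766586
[-0.0742  0.1418]
plate (((656.6722412109375, -36.94377136230469), (370.0248718261719, 201.8181915283203), 86.4403305053711), array([[ 544.4708, -215.334 ],
       [ 745.8996, -227.8645],
       [ 768.8737,  141.4465],
       [ 567.4449,  153.977 ]], dtype=float32))
tray F [-0.0605 -0.0722] ((658.0726318359375, -164.09820556640625), (105.22221374511719, 122.71599578857422), 86.09073638916016) corners F [array([-0.1219, -0.1248]), array([ 0.0009, -0.1248]), array([ 0.0009, -0.0196]), array([-0.1218, -0.0195])]
```

play_rows(
  rows=[
    [-0.4, 0, 0, 0, 0, 0, 0],
    [-1, 0, 0, 0, 0, 0, 0],
    [-1.8, 0, 0, 0, 0, 0, 0],
    [-2.6, 0, 0, 0, 0, 0, 0],
    [-3.4, 0, 0, 0, 0, 0, 0],
    [-4.2, 0, 0, 0, 0, 0, 0],
    [-5, 0, 0, 0, 0, 0, 0],
    [-5.7, 0, 0, 0, 0, 0, 0],
    [-6.3, 0, 0, 0, 0, 0, 0],
    [-6.9, 0, 0, 0, 0, 0, 0],
    [-7.4, 0, 0, 0, 0, 0, 0],
    [-7.8, 0, 0, 0, 0, 0, 0],
    [-8.1, 0, 0, 0, 0, 0, 0],
    [-8.4, 0, 0, 0, 0, 0, 0],
    [-8.7, 0, 0, 0, 0, 0, 0],
    [-8.7, 0, 0, 0, 0, 0, 0],
  ],
)

```text
time: 52.85
tool_pos: [0.6529, -0.0371, 0.0877]
tool_rot: [3.14, -0.001, 1.503]
contact_force: [2.1, 7.4, -1.0]
opening: 0.0004
grip_force: 3.9
```

play_rows(
  rows=[
    [-0.2, 0, 0, 0, 0, 0, 0],
    [-0.35, 0, 0, 0, 0, 0, 0],
    [-0.5, 0, 0, 0, 0, 0, 0],
    [-0.6, 0, 0, 0, 0, 0, 0],
    [-0.6, 0, 0, 0, 0, 0, 0],
  ],
)

```text
time: 53.35
tool_pos: [0.6527, -0.0406, 0.0878]
tool_rot: [3.14, -0.005, 1.504]
contact_force: [2.5, 15.4, -0.8]
opening: 0.0009
grip_force: 8.1
```

play_rows(
  rows=[
    [-0.15, 0, 0, 0, 0, 0, 0],
    [-0.3, 0, 0, 0, 0, 0, 0],
    [-0.3, 0, 0, 0, 0, 0, 0],
  ],
)

```text
time: 53.65
tool_pos: [0.6526, -0.0408, 0.0878]
tool_rot: [3.14, -0.009, 1.504]
contact_force: [3.8, 25.7, 0.6]
opening: 0.0001
grip_force: 13.2
```

Run:
```python
from k import *
st(); print(toF(robot.observe()['tool_pos']))
```

```text
53.65 [ 0.6526 -0.0408  0.0878] [ 3.1397 -0.0085  1.5045] F [ 3.7648 25.6869  0.5725] q [-0.1835  0.7175  1.3297  0.0098  1.0935 -0.1217] op 0.0001263598658131236 13.17928209900856
[-0.0743  0.0505]
```

play_rows(
  rows=[
    [0.2, 0, 0, 0, 0, 0, 0],
    [0.6, 0, 0, 0, 0, 0, 0],
    [1.5, 0, 0, 0, 0, 0, 0],
    [3, 0, 0, 0, 0, 0, 0],
    [4, 0, -3, 0, 0, 0, 0],
    [4, 0, -8, 0, 0, 0, 0],
    [4, 0, -13, 0, 0, 0, 0],
    [4, -5, -17, 0, 0, 0, 0],
    [4, -10, -20, 0, 0, 0, 0],
    [4, -15, -22, 0, 0, 0, 0],
    [4, -20, -22, 0, 0, 0, 0],
    [4, -24, -22, 0, 0, 0, 0],
    [4, -24, -22, 0, 0, 0, 0],
    [4, -24, -22, 0, 0, 0, 0],
  ],
)

```text
time: 55.05
tool_pos: [0.4139, 0.0089, 0.3085]
tool_rot: [3.138, 0.002, 1.503]
contact_force: [-0.8, 0.4, 0.4]
opening: 0.0006
grip_force: 0.0
```

Run:
```python
from k import *
st()
p,d=snap('top'); w=world('top',d); cups(w); bar(w); reds(w,p)
z=w[...,2]; m=np.zeros(z.shape,bool); m[125:200,285:385]=1; m&=(z>.056)&(z<.075)
q=np.array([toF(x) for x in w[m]]); k=(q[:,1]<-.09)&(q[:,1]>-.14)&(q[:,0]>-.14)&(q[:,0]<.01); q=q[k]; print('tray end',len(q),q.min(0),q.max(0),cv2.minAreaRect((q*1000).astype(np.float32)))
b=fit(w,.025,.1,(200,110,380,215)); 
print('sq',fit(w,.02,.036,(245,225,295,275))[0])
```

```text
55.05 [0.4139 0.0089 0.3085] [3.1379 0.0022 1.5032] F [-0.839   0.3509  0.3626] q [-0.1629  0.083   1.679  -0.0019  1.3757 -0.0949] op 0.0006222058989319789 0.0
cup 90 ((619.117431640625, 488.3735046386719), 25.904354095458984) 0.06737124701490937
cup 167 ((545.0765991210938, 334.30364990234375), 35.09288024902344) 0.07389155223308408
cup 149 ((458.3083801269531, 251.78717041015625), 34.51811981201172) 0.07490587052086384
cup 174 ((448.23638916015625, 420.4438171386719), 34.971378326416016) 0.07440105703051669
bar y [0.0266 0.0333 0.0395] 196
red 1224 [266. 100.] [0.8441 0.0583 0.0509] F [0.11   0.1623]
red 40 [363. 150.] [ 0.6847 -0.2224  0.0617] F [-0.03   -0.1285]
red 109 [415. 242.] [ 0.4035 -0.3299  0.1613] F [-0.3032 -0.2548]
tray end 163 [-0.1212 -0.1399] [-0.0011 -0.1104] ((-61.152587890625, -125.14071655273438), (29.36585807800293, 120.03118896484375), 89.93927001953125)
sq ((424.93829345703125, 63.9329719543457), (20.51527976989746, 10.295884132385254), 57.268463134765625)
```

Run:
```python
from k import *
bar(np.load('topw.npy')); p,d=snap('top'); w=world('top',d); bar(w)
print(robot.hand_in())
```

```text
bar y [0.2261 0.2323 0.239 ] 190
bar y [0.0266 0.0332 0.0396] 189
the job is handed in; nothing more can be done
None
```

The job is handed in, though `hand_in()` returned no verdict, so the result isn't confirmed. By force and camera readings:
- **Tray:** it is flush on the fence.
- **Square:** it was pressed into the corner at about 5 N on each side, then laid back on the bench.
- **Tomatoes and cups:** all four tomatoes were seen in the tray before the stage went in (only one is visible now), and the three cups are on the mat.
- **Stage:** it moved in about 199 mm of 200.
- **Bystanders:** nothing I did should have moved them, but I only looked at them by eye in the pictures.

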